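# Make up the mending caddy

### The arm

A 6-joint arm with a two-finger parallel gripper is mounted at the origin on the work surface; the furniture and walls round the work are solid. World frame = base frame: x ahead of the robot, y to its left, z up, the work surface at z = 0. Lengths are in m, angles in rad, forces in N, time in s.
With the tool pointing down it reaches from about 0.4 to 0.825 m from the base axis. Payload 7 kg.
Tool frame: the origin (TCP) lies on the centre line of the jaws, within the pads' length; the fingertips stand 19 mm ahead of it and the grasp point (between the pads) is the TCP; z points along the fingers, y is the direction in which the jaws open and shut (so a half turn about z gives the same grasp; the last joint's range is limited). The gripper opens to 88 mm and grips with 3 to 60 N. Pads are 19 mm wide; open, the fingers measure 130 mm over their backs; the gripper's body (78 mm by 193 mm) begins 47 mm behind the grasp point.
Start: joints at [-0.951, 0.359, 0.012, 0, -1.224, -0.288], TCP at [0.22, -0.638, 0.246] pointing down, gripper open.
Joint ranges: [-3.07, 3.07], [-1.43, 2.12], [-1.02, 1.25], [-3.03, 1.67], [-3.05, -0], [-3.03, 3.03]. Speed limits (rad/s): [2.39, 2.39, 3.01, 3.14, 3.14, 3.14].

### API

Orientations are given as a unit quaternion [x, y, z, w].
In Python, from station import * gives the robot as it stands.
- The arm moves only by the shell command python3 -m inch 'ROWS' [FORCE]. ROWS is text: rows parted by semicolons, each of 5 numbers parted by spaces: the shift along the tool's x, y, z in m, then the turn about the tool's z in degrees, then the closure, from -1 (fully open) to 1 (shut). In form: tx ty tz roll jaw; .... A call has 1 to 5 rows; each row is the pose to reach, as a shift and turn from the pose commanded when the call began, along the tool's axes at that moment; what a row does not reach only later rows make up. A row lasts 1/12 s, in which the tool goes at most 41.7 mm and 7.16 degrees, less where a joint would pass 70% of its speed; a pose out of reach is approached as far as the arm can. A call with a gripper value outside its range is refused whole. The fingers move at their own pace and stop on an object; FORCE is the grip in N (left out, the last holds). Time passes only in rows, so rows that repeat a pose let the fingers close. It gives the time, the measured TCP pose, the force and the opening at its end, in the units of the state.
- read_state(): the state, without advancing time (a new reading comes with each control period).
- capture(name): name is "scene" or "top"; returns (picture, depth): 400x640x3 uint8, red, green, blue; 400x640 float32, m along the optical axis (not along the pixel's ray), 0 where there is no reading.
- calibration(name): a dict with "vertical_fov" (degrees; the focal length in pixels is half the picture's height over the tangent of half this angle, whatever the lens; pixels are square), "cx", "cy" (the principal point, pixels), "view" (4x4, takes a point from world to camera coordinates). Camera axes: x right, y down, z forward; pixel columns grow to the right and rows downward; lengths in m; the calibration is good to about 2 mm. A picture is of the moment at which its call begins. calibration takes no time and is no camera call.
- job_done(): hands the job in, once; it reports no verdict.
Trained networks look in the newest picture that a camera, given by its name, has taken for a name from the list of things; names that differ only in an ending like _2 or _b are one class to them, and where a whole thing is asked for, a point or a joint stands for the part that bears it (a point fixed in the world has none). Each returns a list of dicts, best first, with "score" (0 to 1); they miss things now and then, are a little off and sometimes report something else, mostly with a low value. They report only what shows in the picture. A call takes as long as a camera call.
- regions_of(camera, name): "region" (400x640 bool, what is visible of it) and "position" ([column, row] in pixels, amid what is visible of it).
The state is a dict: "time_s": time; "qpos": joint angles; "joint_velocities": joint speeds; "joint_torque": joint torques, N m; "tcp_pos": TCP position; "tool_rot": TCP orientation; "contact_force": force on the tool from outside, world axes, zero at the start; "ft_torque": the same for the moment, N m; "width": finger opening in m.
Only numpy, scipy, OpenCV 4.12 (cv2) and the standard library are available. Lean on these libraries where they do the work, as an engineer would, in place of code of your own. Each camera call takes 0.05 s, during which the arm holds its last target.

### The job

Make up the wooden mending caddy for a customer's order: take the white thread spool out of its wooden stand and set it upright in the blue cup, lay the yellow token flat in the grey round dish, and lay the two natural wooden clothes pegs flat in the green tray, one along each of its two lanes. Leave the red spool, the red token and the teal peg where they are.

Things in the scene. Friction and masses are not known exactly. Their poses are not given: they have to be found in the camera images.
- white_spool: spool of white thread, top end plain white, upright cylinder, diameter 28 mm, height 50 mm, 30 g; origin at the centre of its underside, z its axis. At the start it stands in one of two round wells (31 mm wide, 30 mm deep) of a fixed pale wooden block at the counter's right; its underside is 8 mm above the counter and its top 20 mm stand out of the block.
- red_spool: look-alike: spool of red thread with a red label on its top end, same size and origin as the white one, in the block's other well; stays there. The wells' centres are 75 mm apart, on the long axis of the block (130 x 56 mm, 38 mm high); which spool is in which well varies.
- yellow_token: yellow plastic disc lying flat on the counter, 38 mm diameter, 8 mm thick, 15 g; origin at the centre of its underside, z up.
- red_token: look-alike: red plastic disc of the same size and origin; stays where it lies. (The shop's dial scale, 0.20 m high, stands amid these things on the counter at about x 0.29 to 0.60, y -0.19 to 0.13 m.)
- wooden_peg_a: natural wooden (tan) clothes peg lying flat, 15 mm wide (own x), 72 mm long (own y), 12 mm high (z), solid, 15 g. Origin: centre of the underside. The two wooden pegs are alike; either may go in either lane.
- wooden_peg_b: the other natural wooden (tan) clothes peg lying flat, 15 mm wide (own x), 72 mm long (own y), 12 mm high (z), solid, 15 g. Origin: centre of the underside.
- teal_peg: look-alike: teal plastic clothes peg lying flat, 15 mm wide (own x), 72 mm long (own y), 12 mm high (z), solid, 15 g. Origin: centre of the underside. Stays where it lies.
- spool_cup: target: blue round cup fixed in the caddy. Inner diameter 46 mm, outer 52 mm; inner floor 6 mm and rim 24 mm above its origin. Origin: centre of the underside, 4 mm above the counter; x, y along the caddy's sides, z up. The caddy is a fixed wooden tray, 190 (x) by 136 mm, with a 10 mm high rim, at the counter's left; its place varies and its yaw is within 0.25 rad.
- token_dish: target: grey round shallow dish fixed in the caddy. Inner diameter 56 mm; floor 6 mm and lip 8.5 mm above its origin. Origin: centre of the underside, 4 mm above the counter; axes as the caddy's. Cup and dish stand side by side along y in the caddy's +x half, centres 62 mm apart; which is on which side varies.
- peg_tray: target: green tray fixed in the caddy's -x half, 92 (x) by 124 mm (y); axes as the caddy's. Floor 6 mm above its origin, lips and middle rib 3 mm higher. Two lanes run along y, centre lines at x = -23 and +23 mm, each 41 mm wide and 100 mm long, centred on y = 0; cup and dish lie at x = +95 mm. Origin: centre of the underside, 4 mm above the counter.

How it is judged:
At the end, for the whole second after the job is handed in: White spool upright in the blue cup and yellow token flat in the grey dish, each on the floor and within 12 mm of its centre; one wooden peg flat on the floor of each green lane (15 mm across, 17 mm along); red spool, red token, teal peg within 20 mm of their starts; all at rest (horizontal distance between white_spool and spool_cup below 0.012 m and z of white_spool in the frame of spool_cup between 0.003 and 0.009 m and angle between white_spool's own z axis and vertical below 0.1 rad and horizontal distance between yellow_token and token_dish below 0.012 m and z of yellow_token in the frame of token_dish between 0.003 and 0.008 m and angle between yellow_token's own z axis and vertical below 0.05 rad and ((x of wooden_peg_a in the frame of peg_tray between 0.008 and 0.038 m and y of wooden_peg_a in the frame of peg_tray between -0.017 and 0.017 m and z of wooden_peg_a in the frame of peg_tray between 0.003 and 0.008 m and angle between each of wooden_peg_a, wooden_peg_b's own z axis and vertical below 0.03 rad and x of wooden_peg_b in the frame of peg_tray between -0.038 and -0.008 m and y of wooden_peg_b in the frame of peg_tray between -0.017 and 0.017 m and z of wooden_peg_b in the frame of peg_tray between 0.003 and 0.008 m) or (x of wooden_peg_a in the frame of peg_tray between -0.038 and -0.008 m and y of wooden_peg_a in the frame of peg_tray between -0.017 and 0.017 m and z of wooden_peg_a in the frame of peg_tray between 0.003 and 0.008 m and angle between each of wooden_peg_a, wooden_peg_b's own z axis and vertical below 0.03 rad and x of wooden_peg_b in the frame of peg_tray between 0.008 and 0.038 m and y of wooden_peg_b in the frame of peg_tray between -0.017 and 0.017 m and z of wooden_peg_b in the frame of peg_tray between 0.003 and 0.008 m)) and linear speed of each of white_spool, yellow_token, wooden_peg_a, wooden_peg_b below 0.02 m/s and distance of each of red_spool, red_token, teal_peg from where it was at the start of the episode below 0.02 m); the robot touches nothing.
It fails at once if the red spool is disturbed (moved more than 20 mm) (distance of red_spool from where it was at the start of the episode above 0.02 m).
It fails at once if the red token is disturbed (moved more than 20 mm) (distance of red_token from where it was at the start of the episode above 0.02 m).
It fails at once if the teal peg is disturbed (moved more than 20 mm) (distance of teal_peg from where it was at the start of the episode above 0.02 m).
It also fails if it takes over 112 s, if anything falls off the work surface, if the arm or the gripper's body presses on something with over 40 N, if the wrist force passes 120 N, or if a joint passes its speed limit or range.

## Working session

There is one attempt and no reset: what is moved stays moved. The work goes in short steps, Python scripts to look and compute and a shell command to move; the robot and the scene stay as the last step left them, time stands still between calls to the robot, and variables do not carry over. Pictures are saved under pics/ and viewed, and the job is handed in when it is done.

```bash
ls; mkdir -p pics
python3 - <<'E'
from station import *
import cv2
s=read_state();print({k:(v if not hasattr(v,'round') else v) for k,v in s.items()})
for n in("scene","top"):
    p,d=capture(n);cv2.imwrite(f'pics/{n}0.png',p[:,:,::-1]);c=calibration(n);print(n,c)
E
```

```text
pics
{'time_s': 0.0, 'qpos': array([-9.50928510e-01,  3.59421351e-01,  1.10521963e-02, -3.59923521e-04,
       -1.22411423e+00, -2.88111065e-01]), 'joint_velocities': array([ 0.00101571, -0.00238731, -0.00031823,  0.00102376,  0.00034117,
       -0.00032964]), 'joint_torque': array([-9.59420795e-04, -5.82715702e+01,  2.93039507e+01,  6.99655920e+00,
        6.93778595e-03, -1.15162370e-04]), 'tcp_pos': array([ 0.21968266, -0.63775645,  0.24459572]), 'tool_rot': array([-1.65058204e-01,  9.86283453e-01,  8.32287125e-04, -2.17868897e-04]), 'contact_force': array([-0.74525508, -0.09023619,  0.30056194]), 'ft_torque': array([-0.00089998,  0.0032988 , -0.01762027]), 'width': 0.08778192269313129}
scene {'vertical_fov': 53.57133583907301, 'cx': 318.5987677240014, 'cy': 204.35422254833676, 'view': array([[ 0.63096924, -0.77574984, -0.0094874 , -0.27451474],
       [-0.56169091, -0.44835696, -0.6953268 ,  0.28481348],
       [ 0.53514591,  0.44405881, -0.71863108,  0.7482638 ],
       [ 0.        ,  0.        ,  0.        ,  1.        ]])}
top {'vertical_fov': 44.84294467393927, 'cx': 318.6619471735016, 'cy': 195.19006046413708, 'view': array([[-0.01495935, -0.99954735, -0.02610199,  0.04406272],
       [-0.98150568,  0.01966195, -0.19042062,  0.48833711],
       [ 0.19084764,  0.02277068, -0.98135553,  1.09385814],
       [ 0.        ,  0.        ,  0.        ,  1.        ]])}
```

View pics/scene0.png

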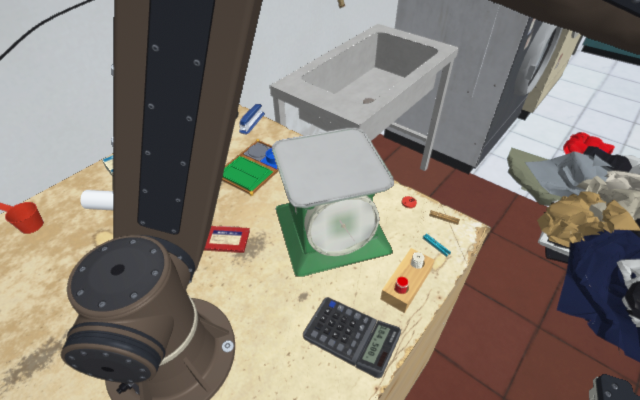

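View pics/top0.png

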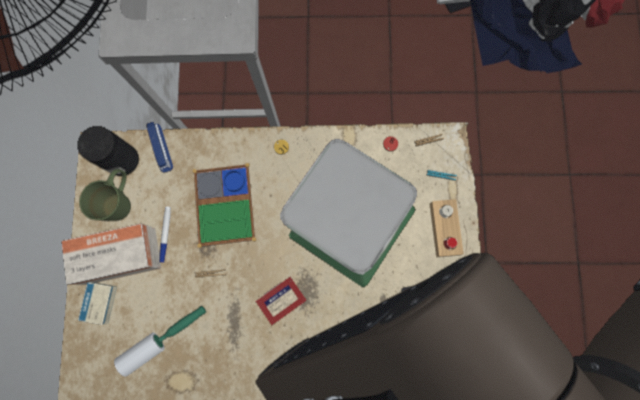

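The top view shows the caddy at (225,205), with the blue cup at (234,181), the grey dish at (208,184) and the green tray at (226,222). The yellow token is at (281,147). The tan pegs are at (430,140) and (210,273), and the teal peg is at (441,175). The white spool is at (447,211) and the red one at (451,243). Next I measure them.

```bash
cat > h.py <<'E'
from station import *
import cv2, numpy as np
def K(n):
    c=calibration(n);f=200/np.tan(np.radians(c["vertical_fov"]/2));return c,f
def onplane(n,uv,z):
    c,f=K(n);R=c["view"][:3,:3];t=c["view"][:3,3];o=-R.T@t
    uv=np.atleast_2d(uv).astype(float)
    d=np.c_[(uv[:,0]-c["cx"])/f,(uv[:,1]-c["cy"])/f,np.ones(len(uv))]@R
    return o+d*((z-o[2])/d[:,2])[:,None]
def pix(n,P):
    c,f=K(n);q=c["view"][:3,:3]@np.asarray(P,float)+c["view"][:3,3];return q[0]/q[2]*f+c["cx"],q[1]/q[2]*f+c["cy"]
def cloud(n,d,m):
    v,u=np.nonzero(m&(d>0));c,f=K(n);z=d[v,u]
    q=np.c_[(u-c["cx"])/f*z,(v-c["cy"])/f*z,z];return (q-c["view"][:3,3])@c["view"][:3,:3]
def rect(m,n,z):
    v,u=np.nonzero(m);P=onplane(n,np.c_[u,v],z)[:,:2]
    return P
E
cat > m.py <<'E'
from h import *
H=dict(white_spool=.058,red_spool=.058,yellow_token=.008,red_token=.008,wooden_peg_a=.012,teal_peg=.012,spool_cup=.028,token_dish=.0125,peg_tray=.013)
for n in("top",):
    p,d=capture(n)
    for k,z in H.items():
        for r in regions_of(n,k)[:3]:
            m=r["region"]
            if r["score"]<.2 or m.sum()<8: continue
            P=rect(m,n,z);C=cloud(n,d,m)
            (c,wh,a)=cv2.minAreaRect((P*1000).astype(np.float32))
            w,v=np.linalg.eigh(np.cov(P.T));
            print(k,n,round(r["score"],2),m.sum(),"px",np.round(r["position"]),"mean",P.mean(0).round(4),"rect",np.round(c,1),np.round(wh,1),"axis deg",round(np.degrees(np.arctan2(v[1,1],v[0,1]))%180,1),"z med",np.round(np.percentile(C[:,2],[10,50,90]),4))
E
python3 m.py
```

```text
white_spool top 0.71 132 px [444. 210.] mean [ 0.4436 -0.2562] rect [ 442.9 -256.2] [30.3 25.6] axis deg 114.1 z med [0.0296 0.0556 0.0589]
yellow_token top 0.66 187 px [280. 145.] mean [0.6212 0.1284] rect [620.9 128.5] [35.  36.5] axis deg 20.7 z med [0.0037 0.007  0.0098]
red_token top 0.61 166 px [392. 144.] mean [ 0.6222 -0.1428] rect [ 621.2 -142.4] [34.7 33.5] axis deg 42.1 z med [0.004  0.0071 0.0098]
wooden_peg_a top 0.7 182 px [428. 142.] mean [ 0.6288 -0.2355] rect [ 629.  -235.8] [16.7 70.8] axis deg 103.5 z med [0.001  0.0084 0.0125]
wooden_peg_a top 0.45 174 px [394. 144.] mean [ 0.6216 -0.142 ] rect [ 621.3 -141.9] [34.5 36.1] axis deg 139.9 z med [0.004  0.0071 0.0098]
wooden_peg_a top 0.43 114 px [206. 274.] mean [0.3118 0.3068] rect [311.8 306.1] [12.6 52.7] axis deg 94.9 z med [0.0031 0.0095 0.0129]
teal_peg top 0.65 143 px [439. 176.] mean [ 0.5397 -0.2608] rect [ 539.4 -259.6] [64.7 14.9] axis deg 77.6 z med [0.0028 0.0091 0.0119]
spool_cup top 0.66 667 px [233. 182.] mean [0.5292 0.2397] rect [528.2 239.5] [70.4 59.7] axis deg 177.6 z med [0.0044 0.009  0.0251]
token_dish top 0.79 610 px [214. 186.] mean [0.5266 0.3034] rect [526.4 303.4] [65.7 58.9] axis deg 8.6 z med [0.0055 0.0087 0.0119]
peg_tray top 0.61 1920 px [226. 222.] mean [0.4365 0.2645] rect [436.8 264.7] [ 92.9 123.8] axis deg 96.4 z med [0.0066 0.0096 0.0127]
```

Run:
```python
from h import *
p,d=capture("top");b=p[:,:,::-1]
np.savez('top0.npz',p=p,d=d)
A=cv2.resize(b[125:295,185:295],None,fx=3.5,fy=3.5,interpolation=cv2.INTER_CUBIC)
B=cv2.resize(b[125:295,375:475],None,fx=3.5,fy=3.5,interpolation=cv2.INTER_CUBIC)
cv2.imwrite('pics/zoom.png',np.hstack([A,B]))
p,d=capture("scene");b=p[:,:,::-1]
np.savez('sc0.npz',p=p,d=d)
cv2.imwrite('pics/zs.png',cv2.resize(b[90:310,220:480],None,fx=2.7,fy=2.7,interpolation=cv2.INTER_CUBIC))
```

```text
(no output)
```

View pics/zoom.png

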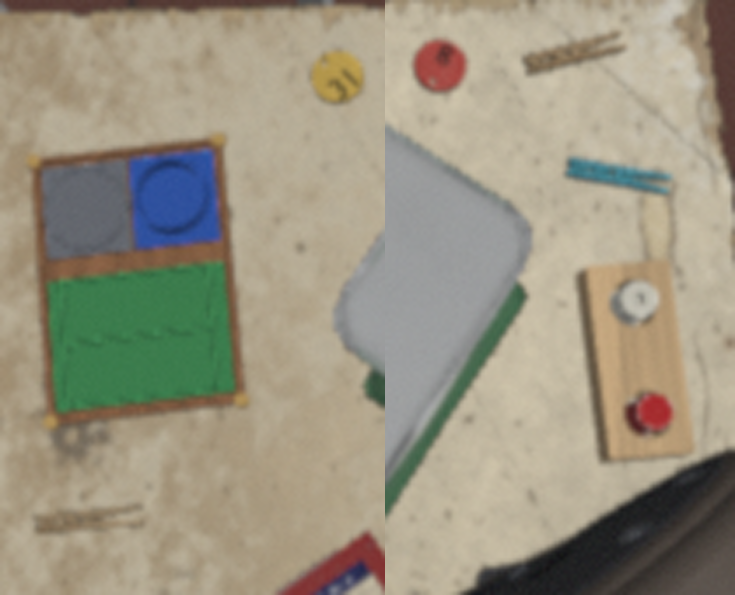

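View pics/zs.png

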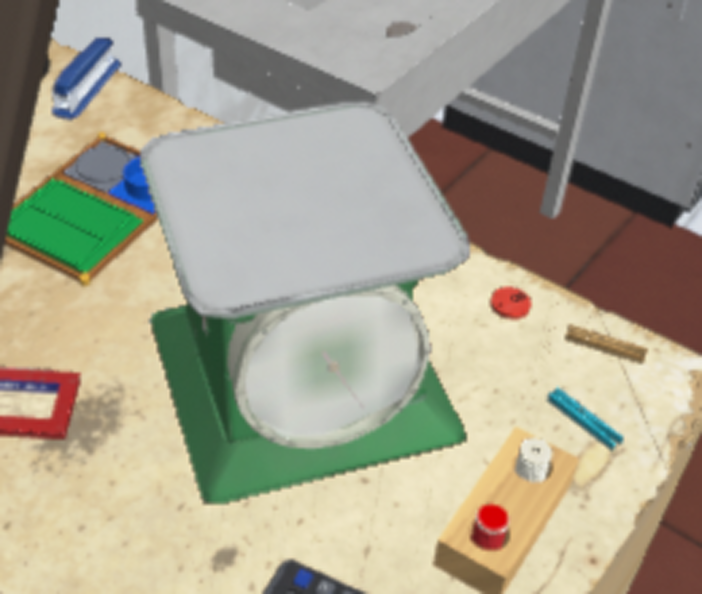

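Run:
```python
from h import *
f=np.load('top0.npz');p,d=f['p'],f['d']
def L(x,y):return [(x+.5)/3.5-.5+185,(y+.5)/3.5-.5+125]
def R(x,y):return [(x-385+.5)/3.5-.5+375,(y+.5)/3.5-.5+125]
def show(k,uv,z):print(k,np.round(uv,1),onplane("top",uv,z)[0,:2].round(4))
show("cup rim",L(174,198),.028);show("dish",L(87,207),.0125);show("ytok",L(337,77),.008);show("white",R(638,301),.058);show("red",R(654,412),.058)
cs=[L(35,160),L(219,141),L(241,400),L(51,422)]
Q=onplane("top",cs,.014)[:,:2];print("corners",Q.round(4).tolist(),"ctr",Q.mean(0).round(4))
print("sides",np.linalg.norm(Q[0]-Q[1]),np.linalg.norm(Q[1]-Q[2]))
e=(Q[0]-Q[3]+Q[1]-Q[2]);print("yaw x",np.degrees(np.arctan2(e[1],e[0])));e=(Q[0]-Q[1]+Q[3]-Q[2]);print("yaw from y",np.degrees(np.arctan2(e[1],e[0]))-90)
bs=[R(582,270),R(668,262),R(692,452),R(605,461)]
Q=onplane("top",bs,.038)[:,:2];print("block",Q.round(4).tolist(),Q.mean(0).round(4),np.linalg.norm(Q[0]-Q[1]),np.linalg.norm(Q[1]-Q[2]))
e=(Q[0]-Q[3]+Q[1]-Q[2]);a=np.arctan2(e[1],e[0]);print("deg",np.degrees(a));u=np.array([np.cos(a),np.sin(a)]);print("wells",Q.mean(0)+.0375*u,Q.mean(0)-.0375*u)
hsv=cv2.cvtColor(p,cv2.COLOR_RGB2HSV).astype(int)
def seg(k,x0,x1,y0,y1,cond,z):
    m=np.zeros(p.shape[:2],np.uint8);m[y0:y1,x0:x1]=cond[y0:y1,x0:x1]
    n,l,s,c=cv2.connectedComponentsWithStats(m,connectivity=8);i=1+np.argmax(s[1:,4]);v,u=np.nonzero(l==i)
    P=onplane("top",np.c_[u,v],z)[:,:2];(cc,wh,a)=cv2.minAreaRect((P*1000).astype(np.float32));w,V=np.linalg.eigh(np.cov(P.T))
    print(k,len(u),"mean",P.mean(0).round(4),"rect",np.round(cc,1),np.round(wh,1),"axis",round(np.degrees(np.arctan2(V[1,1],V[0,1]))%180,1))
H,S,V=hsv[...,0],hsv[...,1],hsv[...,2]
seg("ytok",265,297,132,162,(S>110)&(H<35)&(V>120),.008)
seg("teal",420,470,160,190,(H>85)&(H<110)&(S>90),.012)
for nm,b in(("pegR",(410,450,128,152)),("pegL",(190,232,262,284))):
    for t in(85,100,115): seg(nm,*b,(S>t),.010)
    for t in(140,150,160): seg(nm+"v",*b,(V<t),.010)
seg("greentray",190,260,190,250,(H>50)&(H<80)&(S>100),.012)
# height map relative to peg
```

```text
cup rim [234.4 181.2] [0.5314 0.2395]
dish [209.5 183.8] [0.5297 0.3039]
ytok [280.9 146.6] [0.6218 0.1286]
white [446.9 210.6] [ 0.4448 -0.2595]
red [451.5 242.4] [ 0.3717 -0.2651]
corners [[0.5641, 0.3413], [0.575, 0.2113], [0.3921, 0.1938], [0.3794, 0.324]] ctr [0.4776 0.2676]
sides 0.1304785454661552 0.18376294234427112
yaw x 5.409646966185467
yaw from y 5.213795682140628
block [[0.4698, -0.2283], [0.4741, -0.2861], [0.3468, -0.2931], [0.3419, -0.2359]] [ 0.4082 -0.2609] 0.05795513022708583 0.12745991307761845
deg 3.257353311313759
wells [ 0.44559244 -0.25872938] [ 0.37071361 -0.26299095]
ytok 160 mean [0.6221 0.1284] rect [622.2 128.4] [34.7 33.8] axis 68.8
teal 86 mean [ 0.5423 -0.2542] rect [ 542.  -256.2] [52.4 10.4] axis 77.1
pegR 31 mean [ 0.627  -0.2277] rect [ 628.  -226.6] [ 8.  38.6] axis 105.2Traceback (most recent call last):
  File "<stdin>", line 24, in <module>
  File "<stdin>", line 17, in seg
    return _wrapfunc(a, 'argmax', axis=axis, out=out, **kwds)
    return bound(*args, **kwds)
ValueError: attempt to get argmax of an empty sequence
```

Run:
```python
from h import *
def L(x,y):return [(x+.5)/3.5-.5+185,(y+.5)/3.5-.5+125]
def R(x,y):return [(x-385+.5)/3.5-.5+375,(y+.5)/3.5-.5+125]
for nm,a,b in(("pegR",R(523,64),R(626,42)),("pegL",L(35,522),L(145,513)),("teal",R(567,167),R(670,186))):
    Q=onplane("top",[a,b],.008)[:,:2];e=Q[1]-Q[0];print(nm,Q.mean(0).round(4),np.linalg.norm(e).round(4),np.degrees(np.arctan2(e[1],e[0]))%180)
print("pan",onplane("top",[[339,140],[283,207],[416,192],[362,272]],.2)[:,:2].round(3).tolist())
f=np.load('top0.npz');d=f['d']
C=cloud("top",d,np.ones_like(d,bool))
v,u=np.nonzero(d>0)
def hm(nm,c,r):
    # points above counter near
    lo=C[(np.abs(C[:,0]-c[0])<.06)&(np.abs(C[:,1]-c[1])<.06)]
    z0=np.median(lo[:,2]);s=lo[(lo[:,2]>z0+.006)&(np.hypot(*(lo[:,:2]-c).T)<r)]
    w,V=np.linalg.eigh(np.cov(s[:,:2].T));(cc,wh,a)=cv2.minAreaRect((s[:,:2]*1000).astype(np.float32))
    print(nm,"counter",z0.round(4),len(s),s.mean(0).round(4),np.round(cc,1),np.round(wh,1),np.degrees(np.arctan2(V[1,1],V[0,1]))%180)
hm("pegR",np.array([.629,-.2355]),.045);hm("pegL",np.array([.312,.3065]),.045);hm("ytok",np.array([.622,.1285]),.03);hm("teal",np.array([.541,-.257]),.045)
```

```text
pegR [ 0.6311 -0.2386] 0.0748 101.19123223690964
pegL [0.3146 0.2969] 0.0752 93.70235355801546
teal [ 0.5408 -0.2638] 0.0721 77.90931760264026
pan [[0.575, -0.012], [0.436, 0.105], [0.462, -0.165], [0.304, -0.051]]
pegR counter 0.0005 120 [ 0.6292 -0.2343  0.0101] [ 622.4 -239.8] [31.2 70.6] 105.49037120554111
pegL counter 0.0009 121 [0.3126 0.3026 0.0103] [319.9 298.2] [26.7 71. ] 95.15705181627364
ytok counter 0.0005 116 [0.6212 0.1294 0.0086] [621.9 129.1] [36.4 36. ] 21.67306632693905
teal counter 0.0008 136 [ 0.5413 -0.2598  0.0102] [ 523.1 -259.6] [71.  50.4] 78.86515436757739
```

```bash
cat > g.py <<'E'
from h import *
from scipy.spatial.transform import Rotation as Ro
import sys
def go(x,y,z,psi):
    s=read_state();R=Ro.from_quat(s["tool_rot"]).as_matrix();t=R.T@(np.array([x,y,z])-s["tcp_pos"])
    a=np.degrees(np.arctan2(R[1,1],R[0,1]));dr=-((psi-a+180)%360-180)
    print("shift mm",(t*1000).round(1),"roll",round(dr,1),"rows",int(np.ceil(max(np.linalg.norm(t)/.0417,abs(dr)/7.16))),"| tcp",s["tcp_pos"].round(4),"jaw",a.round(1),"tilt",np.degrees(np.arccos(-R[2,2])).round(2),"w",round(s["width"],4),"F",s["contact_force"].round(1),"t",s["time_s"],"q1,6",np.degrees(s["qpos"][[0,5]]).round(0))
if __name__=="__main__": go(*map(float,sys.argv[1:5]))
E
python3 g.py .445 -.259 .16 183
```

```text
shift mm [-336.4  285.1   85.6] roll -74.0 rows 11 | tcp [ 0.2199 -0.6381  0.2456] jaw 109.0 tilt 0.0 w 0.0877 F [-0.4 -0.4  0.3] t 0.7 q1,6 [-54. -17.]
```

```bash
python3 -m inch '-0.03 0.025 0.007 -6.7 -0.6; -0.06 0.05 0.014 -13.4 -0.6; -0.09 0.076 0.021 -20 -0.4; -0.12 0.102 0.03 -27 -0.2; -0.15 0.127 0.038 -33.5 -0.1' 20; python3 g.py .445 -.259 .16 183
```

```text
time_s: 1.12
tcp_pos: [0.3207, -0.4676, 0.2073]
tool_rot: [-0.445, 0.896, -0.0, 0.0]
contact_force: [0.9, 0.6, -0.3]
width: 0.0597
shift mm [-241.3   27.    47.3] roll -40.2 rows 6 | tcp [ 0.3207 -0.4676  0.2073] jaw 142.8 tilt 0.02 w 0.0597 F [ 0.9  0.6 -0.3] t 1.1167 q1,6 [-36.  -1.]
```

```bash
python3 -m inch '-0.04 0.005 0.01 -7 -0.1; -0.08 0.01 0.02 -14 -0.1; -0.12 0.014 0.03 -21 -0.1; -0.16 0.018 0.04 -28 -0.1; -0.2 0.022 0.047 -35 -0.1'; python3 g.py .445 -.259 .12 183
```

```text
time_s: 1.53
tcp_pos: [0.425, -0.2953, 0.1602]
tool_rot: [-0.694, 0.72, -0.0, 0.0]
contact_force: [1.2, 0.2, 0.3]
width: 0.0483
shift mm [-37.  -18.6  40.2] roll -5.2 rows 2 | tcp [ 0.425  -0.2953  0.1602] jaw 177.8 tilt 0.01 w 0.0483 F [1.2 0.2 0.3] t 1.5333 q1,6 [-13.  11.]
```

```bash
python3 -m inch '-0.02 -0.01 0.02 -5 -0.1; -0.037 -0.019 0.04 -5 -0.1; -0.037 -0.019 0.04 -5 -0.1; -0.037 -0.019 0.04 -5 -0.1'
python3 - <<'E'
from h import *
p,d=capture("top");cv2.imwrite('pics/t1.png',cv2.resize(p[100:300,340:520,::-1],None,fx=3,fy=3,interpolation=cv2.INTER_CUBIC))
p,d=capture("scene");cv2.imwrite('pics/s1.png',cv2.resize(p[140:340,320:520,::-1],None,fx=3,fy=3,interpolation=cv2.INTER_CUBIC))
E
python3 g.py .445 -.259 .061 183
```

```text
time_s: 1.87
tcp_pos: [0.4451, -0.2601, 0.1198]
tool_rot: [0.723, -0.691, -0.001, 0.001]
contact_force: [-0.2, -0.3, 0.5]
width: 0.0482
shift mm [-2.4  0.4 60.2] roll -0.5 rows 2 | tcp [ 0.4455 -0.2614  0.1212] jaw -177.5 tilt 0.04 w 0.048 F [-0.4  0.2 -0.5] t 1.9667 q1,6 [-9. 11.]
```

View pics/s1.png

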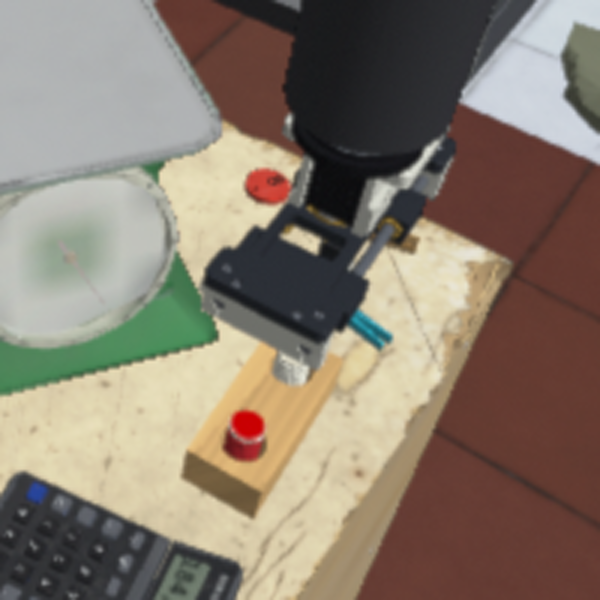

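View pics/t1.png

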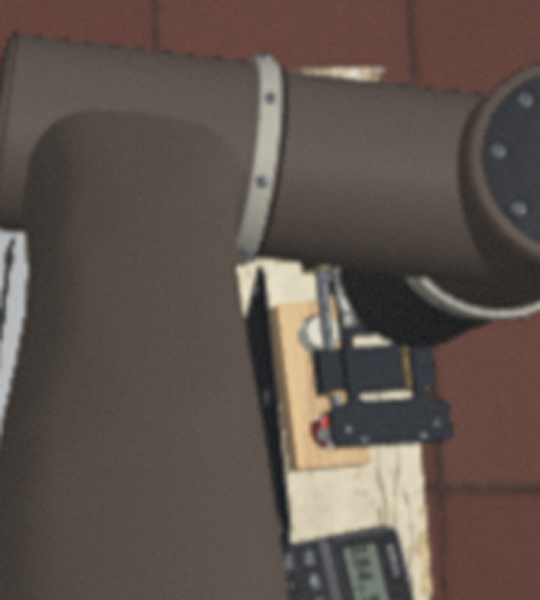

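```bash
python3 -c "
from h import *;s=read_state();print(s['qpos'].round(3),s['joint_torque'].round(1))"
```

```text
[-0.15   0.219 -0.501  0.    -0.85   0.194] [  0.7 -40.6  23.    5.5   0.1  -0. ]
```

```bash
python3 -m inch '-0.002 0 0.02 0 -0.1; -0.002 0 0.04 0 -0.1; -0.002 0 0.055 0 -0.1; -0.002 0 0.06 0 -0.1; -0.002 0 0.06 0 -0.1' 20; python3 g.py .445 -.259 .061 183;python3 - <<'E'
from h import *
p,d=capture("scene");cv2.imwrite('pics/s2.png',cv2.resize(p[220:300,360:460,::-1],None,fx=6,fy=6,interpolation=cv2.INTER_CUBIC))
E
```

```text
time_s: 2.38
tcp_pos: [0.4444, -0.2598, 0.0602]
tool_rot: [0.722, -0.692, -0.0, 0.0]
contact_force: [-1.0, -0.5, 0.6]
width: 0.0486
shift mm [-0.7 -0.7 -0.8] roll -0.6 rows 1 | tcp [ 0.4444 -0.2598  0.0602] jaw -177.6 tilt 0.07 w 0.0486 F [-1.  -0.5  0.6] t 2.3833 q1,6 [-8. 11.]
```

View pics/s2.png

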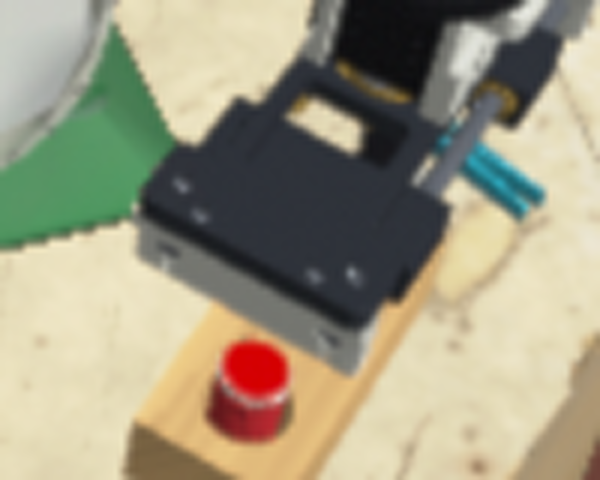

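```bash
python3 -m inch '0 0 0 0 0.4; 0 0 0 0 0.6; 0 0 0 0 1; 0 0 0 0 1; 0 0 0 0 1' 20; python3 g.py .445 -.259 .061 183; python3 -m inch '0 0 -0.01 0 1; 0 0 -0.03 0 1; 0 0 -0.06 0 1; 0 0 -0.1 0 1; 0 0 -0.14 0 1' 20;python3 g.py .5325 .2405 .3 185
```

```text
time_s: 2.85
tcp_pos: [0.4457, -0.2591, 0.0612]
tool_rot: [0.722, -0.691, 0.001, -0.0]
contact_force: [0.7, -0.0, 1.5]
width: 0.025
shift mm [-0.2  0.7  0.2] roll -0.5 rows 1 | tcp [ 0.4457 -0.2591  0.0612] jaw -177.5 tilt 0.09 w 0.025 F [ 0.7 -0.   1.5] t 2.85 q1,6 [-8. 11.]
time_s: 3.27
tcp_pos: [0.4438, -0.2588, 0.2023]
tool_rot: [0.722, -0.691, -0.001, 0.001]
contact_force: [1.8, -0.3, -0.2]
width: 0.025
shift mm [-494.9 -110.3  -97.7] roll -2.5 rows 13 | tcp [ 0.4438 -0.2588  0.2023] jaw -177.5 tilt 0.14 w 0.025 F [ 1.8 -0.3 -0.2] t 3.2667 q1,6 [-8. 11.]
```

```bash
python3 -m inch '0 0 -0.02 0 1; 0 0 -0.05 0 1; 0 0 -0.09 0 1; 0 0 -0.1 0 1; 0 0 -0.1 0 1' ;python3 g.py .5325 .2405 .3 185;python3 - <<'E'
from h import *
p,d=capture("scene");cv2.imwrite('pics/s3.png',cv2.resize(p[60:300,300:540,::-1],None,fx=2.5,fy=2.5,interpolation=cv2.INTER_CUBIC))
E
```

```text
time_s: 3.68
tcp_pos: [0.4462, -0.2595, 0.3055]
tool_rot: [0.723, -0.691, 0.003, -0.002]
contact_force: [0.3, 0.4, -1.0]
width: 0.0243
shift mm [-495.7 -108.3    5. ] roll -2.5 rows 13 | tcp [ 0.4462 -0.2595  0.3055] jaw -177.5 tilt 0.41 w 0.0243 F [ 0.3  0.4 -1. ] t 3.6833 q1,6 [-8. 11.]
```

View pics/s3.png

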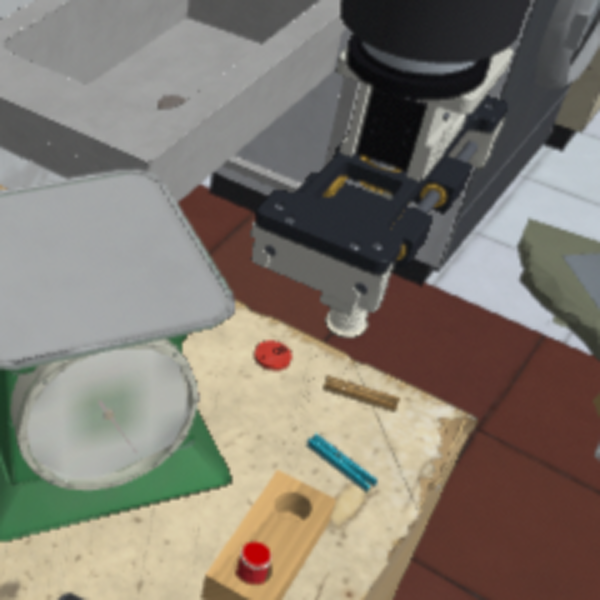

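The white spool is lifted at crop (347,322), its well is empty at (293,503), and the red spool has not moved. I'll carry it over the scale.

```bash
python3 -m inch '-0.03 -0.007 0 -0.5 1; -0.065 -0.014 0 -1 1; -0.1 -0.022 0 -1.5 1; -0.14 -0.031 0 -2 1; -0.18 -0.039 0 -2.5 1'; python3 -m inch '-0.04 -0.009 0 0 1; -0.08 -0.018 0 0 1; -0.12 -0.026 0 0 1; -0.16 -0.035 0 0 1; -0.2 -0.044 0 0 1';python3 g.py .5325 .2405 .3 185
```

```text
time_s: 4.15
tcp_pos: [0.4752, -0.0761, 0.2998]
tool_rot: [0.737, -0.676, -0.001, 0.001]
contact_force: [0.7, -0.3, -1.2]
width: 0.0248
time_s: 4.57
tcp_pos: [0.5014, 0.1273, 0.3]
tool_rot: [0.737, -0.675, -0.0, 0.001]
contact_force: [1.1, -0.1, 0.6]
width: 0.0247
shift mm [-110.   -40.9   -0.2] roll 0.0 rows 3 | tcp [0.5014 0.1273 0.3   ] jaw -175.0 tilt 0.09 w 0.0247 F [ 1.1 -0.1  0.6] t 4.5667 q1,6 [ 36. -31.]
```

```bash
python3 -m inch '-0.035 -0.013 0.02 0 1; -0.07 -0.026 0.05 0 1; -0.1 -0.037 0.085 0 1; -0.11 -0.041 0.115 0 1; -0.11 -0.041 0.145 0 1'; python3 -m inch '0 0 0.02 0 1; 0 0 0.035 0 1;0 0 0.035 0 1';python3 g.py .5325 .2405 .07 185;python3 - <<'E'
from h import *
p,d=capture("top");cv2.imwrite('pics/t4.png',cv2.resize(p[130:280,170:320,::-1],None,fx=4,fy=4,interpolation=cv2.INTER_CUBIC))
p,d=capture("scene");cv2.imwrite('pics/s4.png',cv2.resize(p[60:260,180:380,::-1],None,fx=3,fy=3,interpolation=cv2.INTER_CUBIC))
E
```

```text
time_s: 4.98
tcp_pos: [0.5334, 0.2413, 0.1524]
tool_rot: [0.738, -0.675, -0.0, 0.001]
contact_force: [0.3, 0.4, -0.4]
width: 0.0247
time_s: 5.23
tcp_pos: [0.531, 0.237, 0.1159]
tool_rot: [0.737, -0.676, -0.001, 0.004]
contact_force: [-1.0, -0.5, -1.0]
width: 0.0248
shift mm [-3.6 -2.1 45.9] roll -0.0 rows 2 | tcp [0.531  0.237  0.1159] jaw -175.0 tilt 0.5 w 0.0248 F [-1.  -0.5 -1. ] t 5.2333 q1,6 [ 43. -38.]
```

View pics/s4.png

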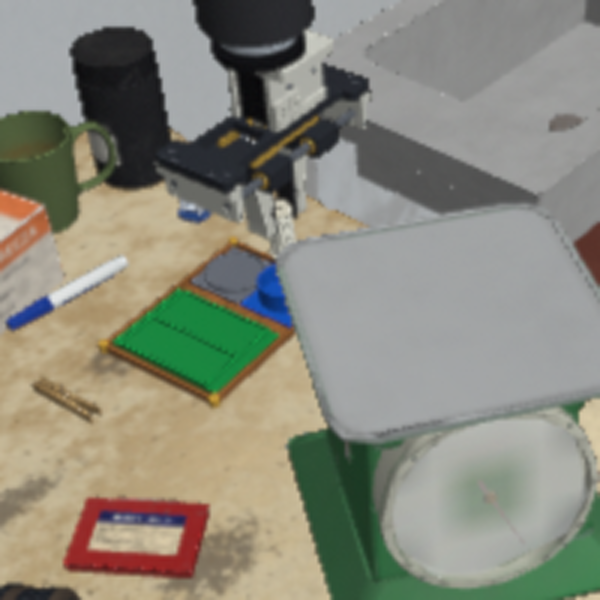

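View pics/t4.png

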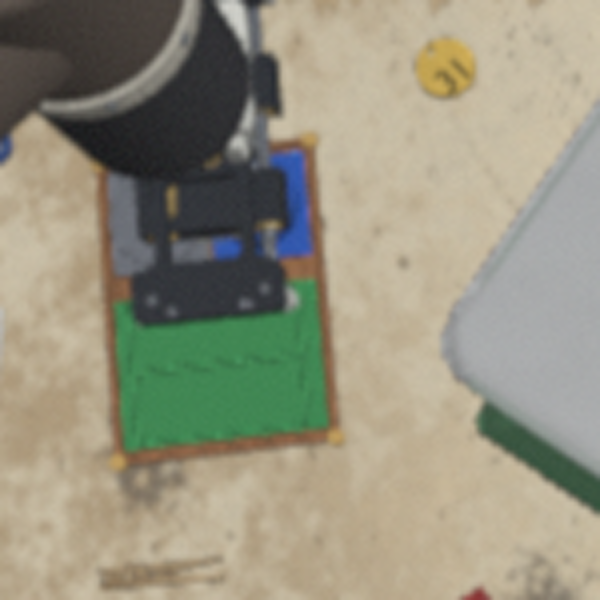

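```bash
for i in 1 2; do python3 -m inch '0 0 0 0 1; 0 0 0 0 1' >/dev/null; python3 g.py .5325 .2405 .066 185;done
```

```text
shift mm [-1.5  1.8 56. ] roll 0.0 rows 2 | tcp [0.5343 0.2391 0.122 ] jaw -175.0 tilt 0.12 w 0.0247 F [ 0.2  0.7 -0.5] t 5.5 q1,6 [ 43. -38.]
shift mm [-1.7  1.5 55.6] roll -0.0 rows 2 | tcp [0.5341 0.2389 0.1216] jaw -175.0 tilt 0.1 w 0.0249 F [ 0.3 -0.1 -0.4] t 5.6667 q1,6 [ 43. -38.]
```

```bash
python3 -m inch '-0.002 0.002 0.02 0 1; -0.002 0.002 0.038 0 1; -0.002 0.002 0.05 0 1; -0.002 0.002 0.055 0 1; -0.002 0.002 0.055 0 1'; python3 g.py .5325 .2405 .0625 185; python3 -m inch '0 0 0.001 0 1; 0 0 0.002 0 1; 0 0 0.003 0 1;0 0 0.003 0 1'; python3 g.py .5325 .2405 .0625 185
```

```text
time_s: 6.08
tcp_pos: [0.5311, 0.2401, 0.0648]
tool_rot: [0.737, -0.676, -0.0, 0.001]
contact_force: [0.1, 0.4, 0.1]
width: 0.0245
shift mm [-0.3 -1.4  2.3] roll -0.0 rows 1 | tcp [0.5311 0.2401 0.0648] jaw -175.0 tilt 0.1 w 0.0245 F [0.1 0.4 0.1] t 6.0833 q1,6 [ 44. -39.]
time_s: 6.42
tcp_pos: [0.532, 0.2409, 0.0632]
tool_rot: [0.737, -0.675, 0.0, -0.001]
contact_force: [0.3, -0.0, 0.8]
width: 0.0243
shift mm [ 0.5 -0.4  0.7] roll 0.0 rows 1 | tcp [0.532  0.2409 0.0632] jaw -175.0 tilt 0.08 w 0.0243 F [ 0.3 -0.   0.8] t 6.4167 q1,6 [ 44. -39.]
```

```bash
python3 -m inch '0 0 0.001 0 1; 0 0 0.001 0 0.6; 0 0 0.001 0 0.2; 0 0 0.001 0 -0.1; 0 0 0.001 0 -0.1'; python3 -m inch '0 0 -0.01 0 -0.1; 0 0 -0.03 0 -0.1; 0 0 -0.06 0 -0.1; 0 0 -0.1 0 -0.1; 0 0 -0.14 0 -0.1'; python3 g.py .622 .1285 .15 185;python3 - <<'E'
from h import *
p,d=capture("scene");cv2.imwrite('pics/s5.png',cv2.resize(p[100:200,200:300,::-1],None,fx=6,fy=6,interpolation=cv2.INTER_CUBIC))
E
```

```text
time_s: 6.83
tcp_pos: [0.5315, 0.2405, 0.0616]
tool_rot: [0.737, -0.676, -0.0, -0.0]
contact_force: [-0.2, 0.7, -0.3]
width: 0.0392
time_s: 7.25
tcp_pos: [0.5309, 0.24, 0.2032]
tool_rot: [0.737, -0.676, -0.0, 0.001]
contact_force: [1.1, 0.8, 0.9]
width: 0.0481
shift mm [119.  -81.1  53.2] roll 0.0 rows 4 | tcp [0.5309 0.24   0.2032] jaw -175.0 tilt 0.11 w 0.0481 F [1.1 0.8 0.9] t 7.25 q1,6 [ 44. -39.]
```

View pics/s5.png

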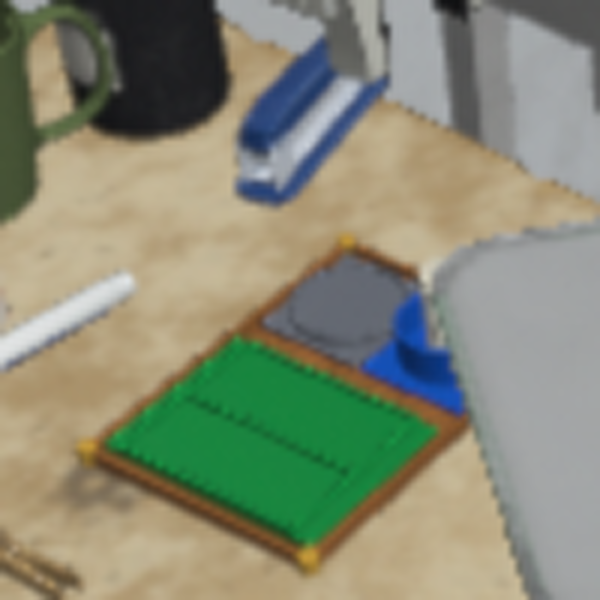

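```bash
python3 -m inch '0.03 -0.02 0 0 -0.3; 0.06 -0.04 0.01 0 -0.3; 0.09 -0.06 0.025 0 -0.3; 0.119 -0.081 0.05 0 -0.3;  0.119 -0.081 0.053 0 -0.3'; python3 -m inch '0 0 0.03 0 -0.3; 0 0 0.06 0 -0.3; 0 0 0.08 0 -0.3; 0 0 0.08 0 -0.3; 0 0 0.08 0 -0.3'; python3 g.py .622 .1285 .024 185;python3 - <<'E'
from h import *
p,d=capture("top");cv2.imwrite('pics/t6.png',cv2.resize(p[100:250,170:370,::-1],None,fx=3.5,fy=3.5,interpolation=cv2.INTER_CUBIC))
E
```

```text
time_s: 7.72
tcp_pos: [0.6234, 0.1248, 0.1451]
tool_rot: [0.736, -0.677, -0.001, 0.002]
contact_force: [0.0, 0.2, -0.5]
width: 0.0568
time_s: 8.13
tcp_pos: [0.6222, 0.1289, 0.0683]
tool_rot: [0.737, -0.675, -0.0, 0.001]
contact_force: [0.3, -0.4, 1.1]
width: 0.0568
shift mm [ 0.3  0.2 44.3] roll 0.0 rows 2 | tcp [0.6222 0.1289 0.0683] jaw -175.0 tilt 0.13 w 0.0568 F [ 0.3 -0.4  1.1] t 8.1333 q1,6 [ 29. -24.]
```

View pics/t6.png

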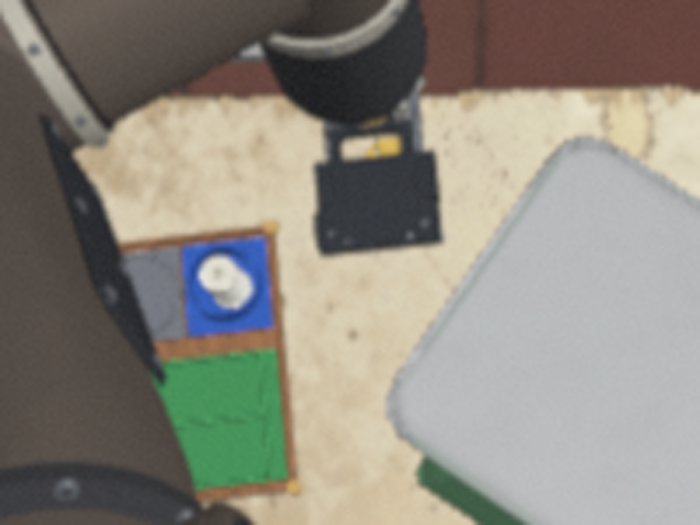

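```bash
python3 -m inch '0 0 0.02 0 -0.3; 0 0 0.035 0 -0.3; 0 0 0.043 0 -0.3; 0 0 0.044 0 -0.3; 0 0 0.044 0 -0.3';python3 g.py .622 .1285 .023 185; python3 -m inch '0 0 0 0 0; 0 0 0 0 0.3; 0 0 0 0 0.6; 0 0 0 0 0.6; 0 0 0 0 0.6' 12;python3 g.py .622 .1285 .023 185
```

```text
time_s: 8.6
tcp_pos: [0.6232, 0.1294, 0.0257]
tool_rot: [0.737, -0.675, 0.0, -0.0]
contact_force: [-0.6, -0.4, 0.4]
width: 0.057
shift mm [0.8 1.3 2.7] roll 0.0 rows 1 | tcp [0.6232 0.1294 0.0257] jaw -175.0 tilt 0.06 w 0.057 F [-0.6 -0.4  0.4] t 8.6 q1,6 [ 29. -24.]
time_s: 9.02
tcp_pos: [0.623, 0.1293, 0.0253]
tool_rot: [0.737, -0.675, 0.0, -0.0]
contact_force: [-1.2, 0.8, 3.8]
width: 0.035
shift mm [0.7 1.1 2.3] roll 0.0 rows 1 | tcp [0.623  0.1293 0.0253] jaw -175.0 tilt 0.06 w 0.035 F [-1.2  0.8  3.8] t 9.0167 q1,6 [ 29. -24.]
```

```bash
python3 -m inch '0 0 0 0 0; 0 0 0.001 0 0; 0 0 0.003 0 0; 0 0 0.003 0 0.3; 0 0 0.003 0 0.6' 12;python3 -m inch '0 0 0 0 0.6; 0 0 0 0 0.6; 0 0 0 0 0.6';python3 g.py .622 .1285 .023 185
```

```text
time_s: 9.43
tcp_pos: [0.6224, 0.1289, 0.0211]
tool_rot: [0.737, -0.676, -0.0, 0.0]
contact_force: [1.0, 0.2, -1.0]
width: 0.0364
time_s: 9.68
tcp_pos: [0.6226, 0.1291, 0.0215]
tool_rot: [0.737, -0.676, -0.0, 0.0]
contact_force: [-0.3, -0.3, -0.1]
width: 0.0362
shift mm [ 0.5  0.7 -1.5] roll 0.0 rows 1 | tcp [0.6226 0.1291 0.0215] jaw -175.0 tilt 0.01 w 0.0362 F [-0.3 -0.3 -0.1] t 9.6833 q1,6 [ 29. -24.]
```

```bash
python3 -m inch '0 0 -0.01 0 0.6; 0 0 -0.03 0 0.6; 0 0 -0.06 0 0.6; 0 0 -0.09 0 0.6; 0 0 -0.1 0 0.6' 15;python3 - <<'E'
from h import *
p,d=capture("scene");cv2.imwrite('pics/s7.png',cv2.resize(p[80:230,210:390,::-1],None,fx=4,fy=4,interpolation=cv2.INTER_CUBIC))
E
python3 g.py .5275 .303 .12 185
```

```text
time_s: 10.1
tcp_pos: [0.6249, 0.1298, 0.1272]
tool_rot: [0.738, -0.675, 0.002, -0.003]
contact_force: [1.8, -0.2, -0.1]
width: 0.0361
shift mm [-180.9   82.1    7.5] roll 0.1 rows 5 | tcp [0.6252 0.13   0.1277] jaw -174.9 tilt 0.46 w 0.0362 F [1.  0.5 1.5] t 10.15 q1,6 [ 29. -24.]
```

View pics/s7.png

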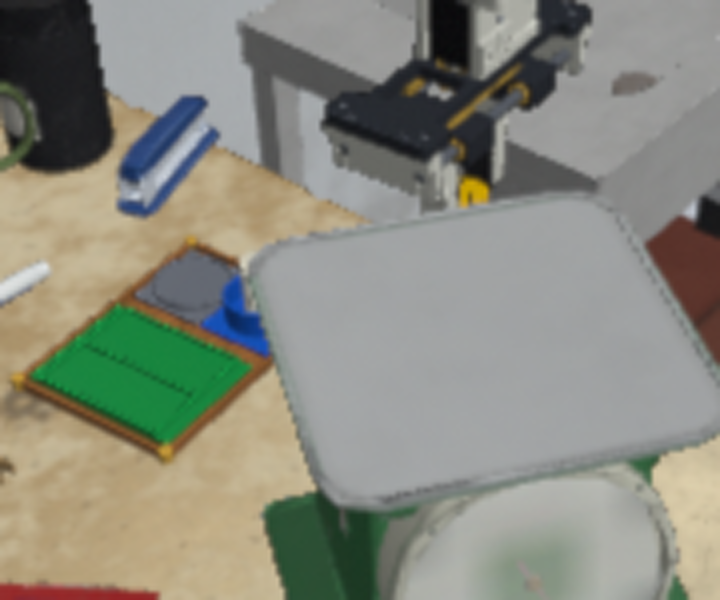

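```bash
python3 -m inch '-0.03 0.014 0 0 0.6; -0.07 0.032 0 0 0.6; -0.11 0.05 0 0 0.6; -0.15 0.068 0 0 0.6; -0.181 0.082 0 0 0.6' 15;python3 -m inch '0 0 0 0 0.6; 0 0 0 0 0.6';python3 - <<'E'
from h import *
p,d=capture("scene");cv2.imwrite('pics/s8.png',cv2.resize(p[60:210,180:330,::-1],None,fx=4,fy=4,interpolation=cv2.INTER_CUBIC))
E
python3 g.py .5275 .303 .06 185
```

```text
time_s: 10.57
tcp_pos: [0.5239, 0.3035, 0.1219]
tool_rot: [0.737, -0.676, -0.0, -0.0]
contact_force: [1.2, 0.7, 0.1]
width: 0.0359
time_s: 10.73
tcp_pos: [0.5239, 0.3043, 0.1218]
tool_rot: [0.739, -0.674, -0.0, -0.0]
contact_force: [-0.5, -0.9, 0.2]
width: 0.036
shift mm [ 0.3 -2.9 61.7] roll 0.1 rows 2 | tcp [0.5246 0.303  0.1217] jaw -174.9 tilt 0.0 w 0.0357 F [-0.9 -1.3 -1.4] t 10.7833 q1,6 [ 48. -43.]
```

View pics/s8.png

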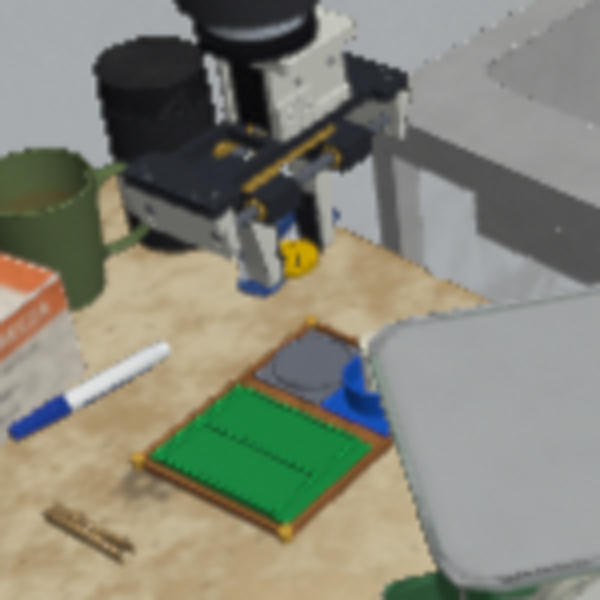

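Run:
```python
from h import *
p,d=capture("scene");h=cv2.cvtColor(p,cv2.COLOR_RGB2HSV)
m=(h[...,0]>20)&(h[...,0]<32)&(h[...,1]>180)&(h[...,2]>150);mm=np.zeros_like(m);mm[118:132,248:262]=m[118:132,248:262]
C=cloud("scene",d,mm);print(len(C));z=np.median(C[:,2]);C=C[np.abs(C-np.median(C,0)).max(1)<.03]
A=np.c_[C[:,:2]-C[:,:2].mean(0),np.ones(len(C))];s=np.linalg.lstsq(A,C[:,2],rcond=None)[0];print(s,C.min(0),C.max(0),C.mean(0), np.std(C[:,2]-A@s))
print(p[120:132,250:262,0])
```

```text
57
[0.01314628 0.0277057  0.10859876] [0.50958805 0.28377671 0.10204198] [0.54074985 0.31548574 0.11111842] [0.52647156 0.29754293 0.10859876] 0.0017456822672373814
[[117 171 208 192 197 163 146 110  76  39  55 130]
 [125 179 187 182 195 196 193 183 149  85  60 127]
 [115 182 195 197 197 194 198 199 193 149  94 142]
 [ 91 166 194 197 186 170 195 201 203 201 144 174]
 [ 76  96 184 194 146 159 195 201 201 190 161 181]
 [113  99 186 194 139 157 190 190 187 169 168 185]
 [122 108 186 197 149 164 174 170 165 162 179 187]
 [144 123 175 194 199 197 175 169 164 167 181 185]
 [160 110 141 157 172 172 167 167 167 174 179 183]
 [153 105 142 158 178 174 171 178 178 179 180 179]
 [119 126 169 181 184 183 179 179 180 179 180 182]
 [129 161 174 179 182 183 181 180 181 180 181 183]]
```

```bash
python3 -m inch '0 -0.001 0.025 0 0.6; 0 -0.003 0.05 0 0.6; 0 -0.003 0.07 0 0.6; 0 -0.003 0.08 0 0.6; 0 -0.003 0.08 0 0.6';python3 -m inch '0 0 0 0 0.6'; python3 g.py .5275 .303 .032 185
```

```text
time_s: 11.25
tcp_pos: [0.5276, 0.3001, 0.0391]
tool_rot: [0.737, -0.676, -0.0, 0.002]
contact_force: [-0.4, -0.5, 0.3]
width: 0.0359
time_s: 11.33
tcp_pos: [0.5287, 0.3016, 0.0416]
tool_rot: [0.737, -0.676, 0.0, 0.0]
contact_force: [-0.1, 0.5, -0.3]
width: 0.036
shift mm [-1.5  1.1  9.6] roll -0.1 rows 1 | tcp [0.5287 0.3016 0.0416] jaw -175.1 tilt 0.06 w 0.036 F [-0.1  0.5 -0.3] t 11.3333 q1,6 [ 48. -43.]
```

```bash
python3 -m inch '-0.001 0.001 0.004 0 0.6; -0.001 0.001 0.008 0 0.6; -0.001 0.001 0.01 0 0.6; -0.001 0.001 0.01 0 0.6'; python3 g.py .5275 .303 .032 185; python3 -m inch '0 0 0 0 0.4; 0 0 0 0 0.3; 0 0 0 0 0.2; 0 0 0 0 0; 0 0 0 0 -0.1';python3 -m inch '0 0 -0.005 0 -0.1; 0 0 -0.03 0 -0.1; 0 0 -0.06 0 -0.1; 0 0 -0.1 0 -0.1; 0 0 -0.14 0 -0.1';python3 - <<'E'
from h import *
p,d=capture("scene");cv2.imwrite('pics/s9.png',cv2.resize(p[100:230,190:320,::-1],None,fx=4.5,fy=4.5,interpolation=cv2.INTER_CUBIC))
E
python3 g.py .314 .2985 .15 184.5
```

```text
time_s: 11.67
tcp_pos: [0.5271, 0.3036, 0.0317]
tool_rot: [0.737, -0.675, -0.0, -0.0]
contact_force: [-0.0, -0.4, 0.3]
width: 0.0361
shift mm [ 0.6 -0.4 -0.3] roll 0.0 rows 1 | tcp [0.5271 0.3036 0.0317] jaw -175.0 tilt 0.03 w 0.0361 F [-0.  -0.4  0.3] t 11.6667 q1,6 [ 48. -43.]
time_s: 12.08
tcp_pos: [0.5274, 0.3037, 0.0319]
tool_rot: [0.737, -0.675, 0.0, -0.0]
contact_force: [0.4, 0.6, 1.2]
width: 0.0442
time_s: 12.5
tcp_pos: [0.5264, 0.3028, 0.1728]
tool_rot: [0.737, -0.676, -0.0, 0.001]
contact_force: [0.6, 2.0, -0.1]
width: 0.0482
shift mm [-12.3 216.2  30.5] roll 0.6 rows 6 | tcp [0.5301 0.3053 0.1825] jaw -174.9 tilt 0.62 w 0.0482 F [2.9 2.5 8.5] t 12.55 q1,6 [ 48. -43.]
```

View pics/s9.png

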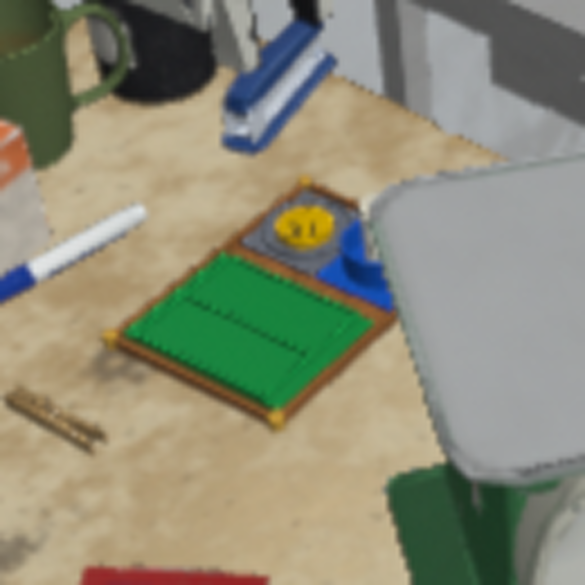

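The token lies in the dish at crop (304,228). Next is the near peg.

```bash
python3 -m inch '-0.002 0.035 0.005 0 -0.1; -0.005 0.075 0.01 0 -0.1; -0.008 0.115 0.015 0 -0.1; -0.01 0.155 0.02 0 -0.1;-0.012 0.19 0.03 0 -0.1'; python3 -m inch '0 0.026 0 0 -0.1; 0 0.026 0 0 -0.1; 0 0.026 0 0 -0.1'; python3 g.py .314 .2985 .06 184.5;python3 - <<'E'
from h import *
p,d=capture("top");np.savez('top1.npz',p=p,d=d);cv2.imwrite('pics/t10.png',cv2.resize(p[150:310,170:330,::-1],None,fx=3.7,fy=3.7,interpolation=cv2.INTER_CUBIC))
E
```

```text
time_s: 12.97
tcp_pos: [0.3351, 0.2984, 0.1422]
tool_rot: [0.737, -0.676, -0.0, -0.001]
contact_force: [-0.8, 0.7, 0.6]
width: 0.0482
time_s: 13.22
tcp_pos: [0.3099, 0.2968, 0.1423]
tool_rot: [0.738, -0.674, -0.0, -0.001]
contact_force: [0.5, 0.5, -0.1]
width: 0.0485
shift mm [-1.3 -4.2 82.3] roll 0.7 rows 2 | tcp [0.3099 0.2968 0.1423] jaw -174.8 tilt 0.09 w 0.0485 F [ 0.5  0.5 -0.1] t 13.2167 q1,6 [ 70. -65.]
```

View pics/t10.png

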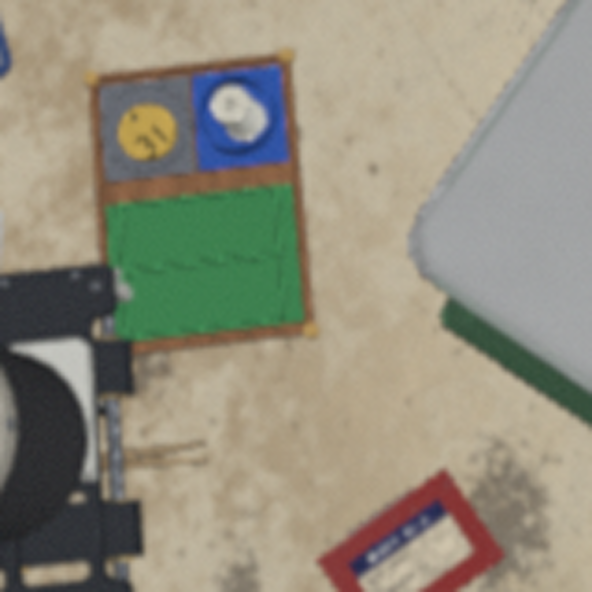

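```bash
python3 -m inch '-0.001 -0.004 0.03 0 -0.1; -0.001 -0.004 0.06 0 -0.1; -0.001 -0.004 0.08 0 -0.1; -0.001 -0.004 0.1 0 -0.1; -0.001 -0.004 0.11 0 -0.1';python3 -m inch '0 0 0 0 -0.1; 0 0 0 0 -0.1'; python3 g.py .314 .2985 .022 184.5
```

```text
time_s: 13.68
tcp_pos: [0.3154, 0.2971, 0.0294]
tool_rot: [0.737, -0.676, 0.0, 0.001]
contact_force: [0.5, 0.2, 0.3]
width: 0.0482
time_s: 13.85
tcp_pos: [0.3155, 0.2977, 0.0312]
tool_rot: [0.737, -0.676, 0.0, 0.001]
contact_force: [0.4, -0.3, 0.3]
width: 0.048
shift mm [-0.9  1.4  9.2] roll 0.5 rows 1 | tcp [0.3155 0.2977 0.0312] jaw -175.0 tilt 0.1 w 0.048 F [ 0.4 -0.3  0.3] t 13.85 q1,6 [ 70. -65.]
```

```bash
python3 -m inch '-0.001 0.001 0.004 0.5 -0.1; -0.001 0.001 0.008 0.5 -0.1; -0.001 0.001 0.009 0.5 0.2; -0.001 0.001 0.009 0.5 0.7; -0.001 0.001 0.009 0.5 1' 20;python3 -m inch '0 0 0 0 1; 0 0 0 0 1; 0 0 0 0 1'; python3 g.py .314 .2985 .022 184.5
```

```text
time_s: 14.27
tcp_pos: [0.3137, 0.299, 0.0229]
tool_rot: [0.734, -0.679, -0.0, -0.0]
contact_force: [-0.8, 0.3, -0.3]
width: 0.0336
time_s: 14.52
tcp_pos: [0.3137, 0.2989, 0.0228]
tool_rot: [0.734, -0.679, -0.0, -0.0]
contact_force: [-0.7, -0.2, 1.9]
width: 0.0144
shift mm [ 0.4 -0.3  0.8] roll 0.0 rows 1 | tcp [0.3137 0.2989 0.0228] jaw -175.5 tilt 0.03 w 0.0144 F [-0.7 -0.2  1.9] t 14.5167 q1,6 [ 70. -65.]
```

```bash
python3 -m inch '0 0 -0.01 0 1; 0 0 -0.03 0 1; 0 0 -0.06 0 1; 0 0 -0.08 0 1; 0 0 -0.08 0 1';python3 g.py .4131 .2614 .1 185.3
python3 - <<'E'
from h import *
p,d=capture("scene");np.savez('sc11.npz',p=p,d=d);cv2.imwrite('pics/s11.png',cv2.resize(p[110:240,130:290,::-1],None,fx=4.5,fy=4.5,interpolation=cv2.INTER_CUBIC))
E
```

```text
time_s: 14.93
tcp_pos: [0.3148, 0.301, 0.1064]
tool_rot: [0.735, -0.678, -0.001, -0.003]
contact_force: [0.2, 1.2, 0.3]
width: 0.0147
shift mm [ 47.3 -94.8   6.5] roll -0.7 rows 3 | tcp [0.3148 0.301  0.1064] jaw -175.4 tilt 0.39 w 0.0147 F [0.2 1.2 0.3] t 14.9333 q1,6 [ 70. -65.]
```

View pics/s11.png

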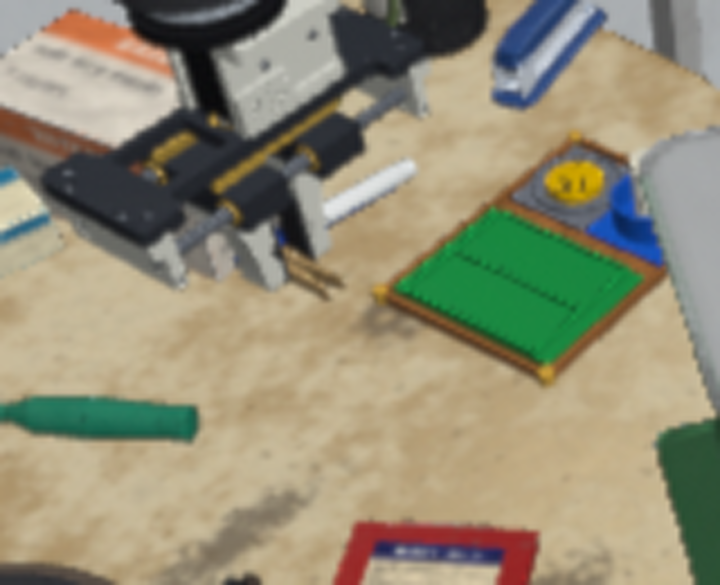

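Run:
```python
from h import *
print(onplane("scene",[[130+341.5/4.5-.5,110+283/4.5-.5],[130+327/4.5-.5,110+296/4.5-.5]],.0956))
```

```text
[[0.31942111 0.26069979 0.0956    ]
 [0.3076677  0.25852133 0.0956    ]]
```

```bash
python3 -m inch '0.014 -0.03 0 -0.7 1; 0.028 -0.06 0.01 -0.7 1; 0.043 -0.094 0.02 -0.7 1; 0.043 -0.095 0.04 -0.7 1; 0.043 -0.095 0.05 -0.7 1'; python3 -m inch '0 0 0 0 1; 0 0 0 0 1'; python3 g.py .4127 .2654 .034 185.3
```

```text
time_s: 15.4
tcp_pos: [0.4125, 0.2614, 0.0498]
tool_rot: [0.737, -0.676, 0.0, 0.001]
contact_force: [-0.8, 0.2, -0.8]
width: 0.0147
time_s: 15.57
tcp_pos: [0.4112, 0.2624, 0.0514]
tool_rot: [0.738, -0.674, 0.0, 0.002]
contact_force: [0.1, -0.5, 0.1]
width: 0.0145
shift mm [-2.9 -1.8 17.4] roll -0.1 rows 1 | tcp [0.4112 0.2624 0.0514] jaw -174.8 tilt 0.18 w 0.0145 F [ 0.1 -0.5  0.1] t 15.5667 q1,6 [ 56. -51.]
```

```bash
python3 -m inch '-0.003 -0.002 0.006 0 1; -0.003 -0.002 0.012 0 1; -0.003 -0.002 0.016 0 1; -0.003 -0.002 0.018 0 1; -0.003 -0.002 0.018 0 1'; python3 g.py .4127 .2654 .034 185.3
python3 - <<'E'
from h import *
p,d=capture("scene");cv2.imwrite('pics/s12.png',cv2.resize(p[120:220,190:290,::-1],None,fx=6,fy=6,interpolation=cv2.INTER_CUBIC))
E
```

```text
time_s: 15.98
tcp_pos: [0.4131, 0.2665, 0.0342]
tool_rot: [0.739, -0.674, 0.0, 0.0]
contact_force: [-1.0, 0.3, -0.0]
width: 0.0149
shift mm [1.1 0.5 0.2] roll -0.1 rows 1 | tcp [0.4131 0.2665 0.0342] jaw -174.8 tilt 0.04 w 0.0149 F [-1.   0.3 -0. ] t 15.9833 q1,6 [ 56. -51.]
```

View pics/s12.png

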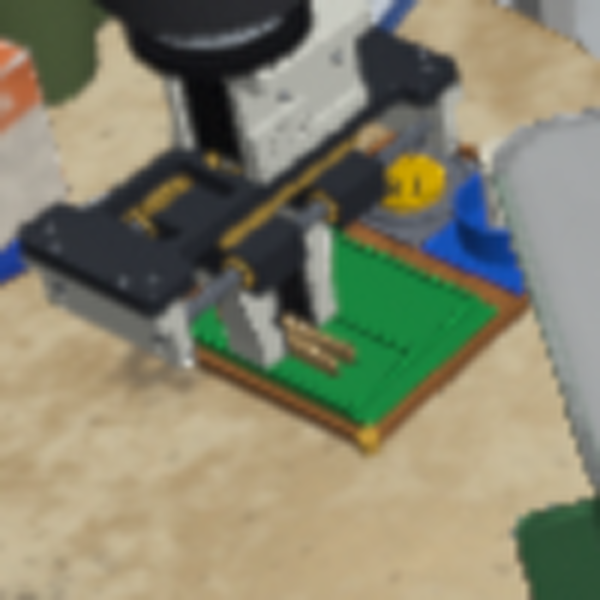

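```bash
python3 -m inch '0 0 0.001 0 0.8; 0 0 0.001 0 0.6; 0 0 0.001 0 0.4; 0 0 0.001 0 0.4; 0 0 0.001 0 0.4';python3 -m inch '0 0 -0.01 0 0.4; 0 0 -0.03 0 0.4; 0 0 -0.07 0 0.4; 0 0 -0.11 0 0.4; 0 0 -0.15 0 0.4';python3 -m inch '0 0 -0.04 0 0; 0 0 -0.08 0 0; 0 0 -0.1 0 0'; python3 g.py .630 -.2375 .28 192.5
python3 - <<'E'
from h import *
p,d=capture("scene");cv2.imwrite('pics/s13.png',cv2.resize(p[120:220,190:290,::-1],None,fx=6,fy=6,interpolation=cv2.INTER_CUBIC))
E
```

```text
time_s: 16.45
tcp_pos: [0.4135, 0.2666, 0.0337]
tool_rot: [0.739, -0.674, -0.0, -0.0]
contact_force: [-0.4, 0.1, -0.9]
width: 0.0257
time_s: 16.87
tcp_pos: [0.4131, 0.266, 0.1852]
tool_rot: [0.739, -0.674, 0.0, 0.0]
contact_force: [1.1, 0.8, -1.0]
width: 0.026
time_s: 17.12
tcp_pos: [0.4146, 0.2672, 0.2892]
tool_rot: [0.739, -0.674, 0.0, -0.003]
contact_force: [0.3, 0.9, 0.1]
width: 0.0402
shift mm [ 522.3 -168.4    7.9] roll -7.3 rows 14 | tcp [0.4146 0.2672 0.2892] jaw -174.8 tilt 0.4 w 0.0402 F [0.3 0.9 0.1] t 17.1167 q1,6 [ 56. -51.]
```

View pics/s13.png

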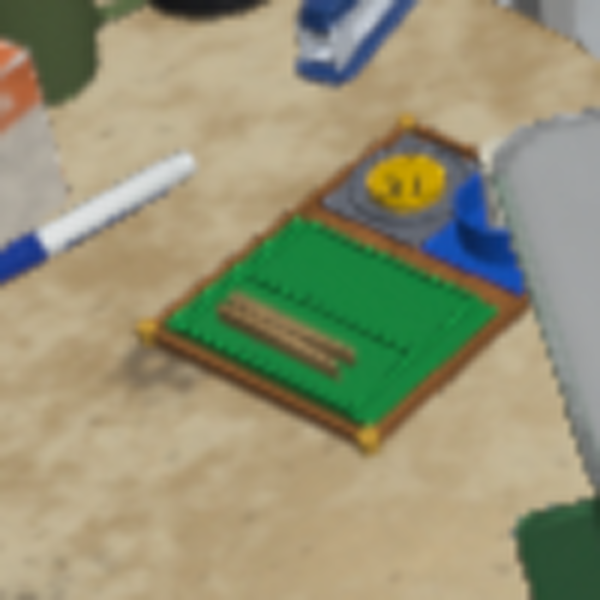

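```bash
python3 -m inch '0.03 -0.01 0 -1 0; 0.065 -0.021 0 -3 0; 0.105 -0.034 0 -5 0; 0.145 -0.047 0 -6 0; 0.185 -0.06 0 -7.3 0';python3 g.py .630 -.2375 .28 192.5
```

```text
time_s: 17.58
tcp_pos: [0.4897, 0.0871, 0.2837]
tool_rot: [0.781, -0.625, 0.0, -0.0]
contact_force: [1.2, 1.4, -0.2]
width: 0.0433
shift mm [347.5 -66.    3.6] roll 0.1 rows 9 | tcp [0.4897 0.0871 0.2837] jaw -167.4 tilt 0.04 w 0.0433 F [ 1.2  1.4 -0.2] t 17.5833 q1,6 [ 33. -20.]
```

```bash
python3 -m inch '0.039 -0.007 0 0 0; 0.078 -0.015 0 0 0; 0.117 -0.022 0 0 0; 0.156 -0.03 0 0 0; 0.195 -0.037 0 0 0';python3 -m inch '0.039 -0.007 0 0 0; 0.078 -0.015 0 0 0; 0.117 -0.022 0 0 0; 0.15 -0.029 0.01 0 0; 0.153 -0.029 0.04 0 0';python3 -m inch '0 0 0.04 0 0; 0 0 0.08 0 0; 0 0 0.11 0 0; 0 0 0.12 0 0;0 0 0.12 0 0';python3 g.py .630 -.2375 .06 192.5
python3 - <<'E'
from h import *
p,d=capture("scene");cv2.imwrite('pics/s14.png',cv2.resize(p[140:280,360:500,::-1],None,fx=4.2,fy=4.2,interpolation=cv2.INTER_CUBIC))
p,d=capture("top");cv2.imwrite('pics/t14.png',cv2.resize(p[110:260,180:480,::-1],None,fx=2.6,fy=2.6,interpolation=cv2.INTER_CUBIC));np.savez('top2.npz',p=p,d=d)
E
```

```text
time_s: 18.0
tcp_pos: [0.5682, -0.0956, 0.2835]
tool_rot: [0.78, -0.626, -0.0, -0.0]
contact_force: [0.9, 0.9, 0.9]
width: 0.0442
time_s: 18.42
tcp_pos: [0.6326, -0.2423, 0.2461]
tool_rot: [0.779, -0.627, 0.003, -0.001]
contact_force: [1.2, 0.5, 0.3]
width: 0.0437
time_s: 18.83
tcp_pos: [0.6275, -0.2364, 0.1203]
tool_rot: [0.78, -0.626, -0.003, 0.002]
contact_force: [-0.9, -0.3, 0.3]
width: 0.0439
shift mm [ 1.7 -2.5 60.3] roll -0.0 rows 2 | tcp [ 0.6275 -0.2364  0.1203] jaw -167.5 tilt 0.35 w 0.0439 F [-0.9 -0.3  0.3] t 18.8333 q1,6 [-4. 17.]
```

View pics/s14.png

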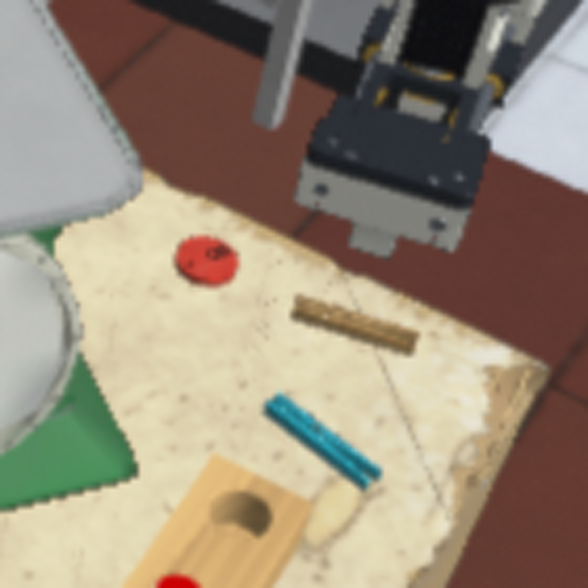

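View pics/t14.png

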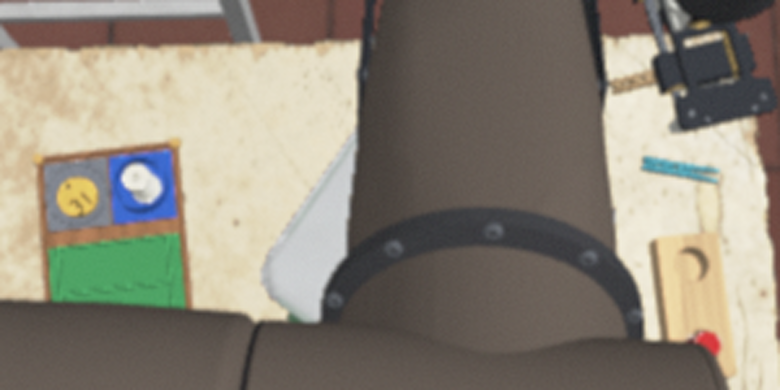

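Run:
```python
from h import *
c=np.array([[298,297],[417,334],[412,347],[293,311]])
Q=onplane("scene",(c+.5)/4.2-.5+[360,140],.012)[:,:2];print(Q.round(4).tolist(),Q.mean(0).round(4));e=Q[1]-Q[0]+Q[2]-Q[3];print(np.linalg.norm(e)/2,np.degrees(np.arctan2(e[1],e[0]))%180)
```

```text
[[0.6275, -0.2027], [0.644, -0.2704], [0.6329, -0.2726], [0.6155, -0.2058]] [ 0.63   -0.2379]
0.06936618995379099 104.09613394439724
```

```bash
python3 -m inch '0.001 -0.001 0.03 -1.5 0; 0.001 -0.001 0.06 -1.5 0; 0.001 -0.001 0.078 -1.5 0; 0.001 -0.001 0.085 -1.5 0; 0.001 -0.001 0.085 -1.5 0'; python3 -m inch '0 0 0 0 0';python3 g.py .630 -.238 .023 194
```

```text
time_s: 19.35
tcp_pos: [0.6311, -0.2374, 0.0391]
tool_rot: [0.788, -0.615, 0.0, -0.0]
contact_force: [0.1, 0.5, -0.5]
width: 0.0443
time_s: 19.43
tcp_pos: [0.6322, -0.2376, 0.0409]
tool_rot: [0.788, -0.615, 0.001, -0.001]
contact_force: [0.6, 0.4, -0.2]
width: 0.0439
shift mm [-0.2  2.3 17.9] roll 0.1 rows 1 | tcp [ 0.6322 -0.2376  0.0409] jaw -165.9 tilt 0.18 w 0.0439 F [ 0.6  0.4 -0.2] t 19.4333 q1,6 [-4. 18.]
```

```bash
python3 -m inch '0 0.001 0.008 0 0; 0 0.001 0.014 0 0; 0 0.001 0.018 0 0; 0 0.001 0.018 0 0; 0 0.001 0.018 0 0'; python3 g.py .630 -.238 .023 194;python3 -m inch '0 0 0 0 0.5; 0 0 0 0 1; 0 0 0 0 1; 0 0 0 0 1; 0 0 0 0 1' 20;python3 g.py .630 -.238 .023 194;  python3 -m inch '0 0 -0.01 0 1; 0 0 -0.04 0 1; 0 0 -0.08 0 1; 0 0 -0.12 0 1; 0 0 -0.16 0 1'; python3 -m inch '0 0 -0.04 0 1; 0 0 -0.08 0 1; 0 0 -0.11 0 1; 0 0 -0.11 0 1';python3 g.py .4589 .2656 .29 185.3;python3 - <<'E'
from h import *
p,d=capture("scene");cv2.imwrite('pics/s15.png',cv2.resize(p[60:260,340:540,::-1],None,fx=3,fy=3,interpolation=cv2.INTER_CUBIC))
E
```

```text
time_s: 19.85
tcp_pos: [0.6294, -0.2376, 0.0204]
tool_rot: [0.788, -0.616, -0.0, 0.0]
contact_force: [0.2, -0.5, 0.0]
width: 0.0438
shift mm [ 0.5 -0.4 -2.6] roll 0.0 rows 1 | tcp [ 0.6294 -0.2376  0.0204] jaw -166.0 tilt 0.03 w 0.0438 F [ 0.2 -0.5  0. ] t 19.85 q1,6 [-4. 18.]
time_s: 20.27
tcp_pos: [0.6298, -0.2376, 0.0207]
tool_rot: [0.788, -0.616, 0.0, -0.0]
contact_force: [1.0, -0.2, 0.5]
width: 0.0158
shift mm [ 0.4 -0.1 -2.3] roll 0.0 rows 1 | tcp [ 0.6298 -0.2376  0.0207] jaw -166.0 tilt 0.02 w 0.0158 F [ 1.  -0.2  0.5] t 20.2667 q1,6 [-4. 18.]
time_s: 20.68
tcp_pos: [0.6292, -0.2376, 0.1831]
tool_rot: [0.788, -0.616, 0.0, 0.0]
contact_force: [1.2, 0.0, -0.6]
width: 0.015
time_s: 21.02
tcp_pos: [0.6318, -0.2388, 0.3003]
tool_rot: [0.788, -0.615, 0.006, -0.002]
contact_force: [1.1, -0.6, 2.0]
width: 0.0149
shift mm [-531.3   45.4    6.4] roll 8.7 rows 13 | tcp [ 0.6318 -0.2388  0.3003] jaw -166.0 tilt 0.73 w 0.0149 F [ 1.1 -0.6  2. ] t 21.0167 q1,6 [-4. 18.]
```

View pics/s15.png

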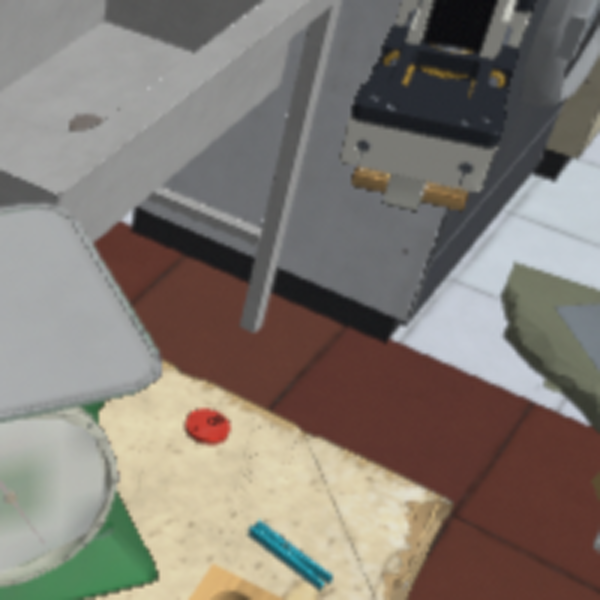

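```bash
python3 -m inch '-0.03 0.003 0 1 1; -0.065 0.006 0 3 1; -0.105 0.009 0 5 1; -0.145 0.013 0 7 1; -0.185 0.016 0 8.7 1';python3 g.py .4589 .2656 .29 185.3
```

```text
time_s: 21.48
tcp_pos: [0.5677, -0.0608, 0.29]
tool_rot: [0.738, -0.675, -0.0, 0.0]
contact_force: [1.0, 0.9, -0.1]
width: 0.0144
shift mm [-3.349e+02  7.900e+01  2.000e-01] roll -0.1 rows 9 | tcp [ 0.5677 -0.0608  0.29  ] jaw -174.8 tilt 0.08 w 0.0144 F [ 1.   0.9 -0.1] t 21.4833 q1,6 [14. -8.]
```

```bash
python3 -m inch '-0.039 0.009 0 0 1; -0.078 0.018 0 0 1; -0.117 0.027 0 0 1; -0.156 0.036 0 0 1; -0.195 0.046 0 0 1';python3 -m inch '-0.039 0.009 0 0 1; -0.078 0.018 0.01 0 1; -0.117 0.027 0.03 0 1; -0.14 0.033 0.07 0 1; -0.14 0.033 0.11 0 1';python3 -m inch '0 0 0.04 0 1; 0 0 0.08 0 1; 0 0 0.11 0 1; 0 0 0.11 0 1; 0 0 0.11 0 1';python3 g.py .4589 .2656 .033 185.3;python3 - <<'E'
from h import *
p,d=capture("scene");cv2.imwrite('pics/s16.png',cv2.resize(p[110:220,190:300,::-1],None,fx=5.4,fy=5.4,interpolation=cv2.INTER_CUBIC))
p,d=capture("top");cv2.imwrite('pics/t16.png',cv2.resize(p[140:270,180:310,::-1],None,fx=4.5,fy=4.5,interpolation=cv2.INTER_CUBIC))
E
```

```text
time_s: 21.9
tcp_pos: [0.504, 0.1293, 0.2904]
tool_rot: [0.739, -0.674, -0.0, 0.0]
contact_force: [0.6, 1.6, 0.1]
width: 0.0149
time_s: 22.32
tcp_pos: [0.4593, 0.2679, 0.1862]
tool_rot: [0.74, -0.672, -0.0, -0.003]
contact_force: [0.9, 0.4, -1.2]
width: 0.0146
time_s: 22.73
tcp_pos: [0.459, 0.2628, 0.0744]
tool_rot: [0.739, -0.673, 0.0, 0.002]
contact_force: [0.8, 0.1, 0.6]
width: 0.0147
shift mm [-2.9 -0.3 41.4] roll 0.0 rows 1 | tcp [0.459  0.2628 0.0744] jaw -174.7 tilt 0.26 w 0.0147 F [0.8 0.1 0.6] t 22.7333 q1,6 [ 51. -46.]
```

View pics/s16.png

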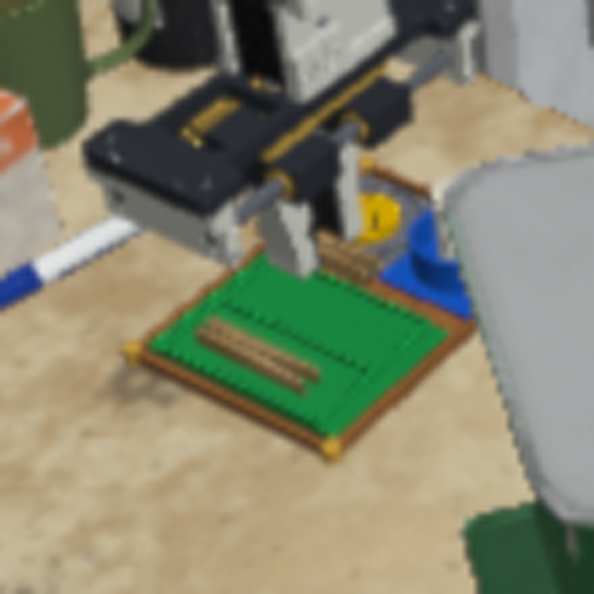

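View pics/t16.png

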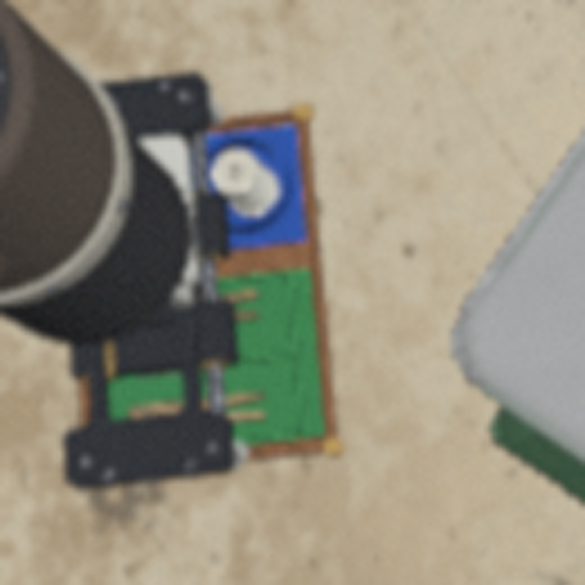

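```bash
python3 -m inch '-0.002 0 0.015 0 1; -0.002 0 0.025 0 1; -0.002 0 0.03 0 1; -0.002 0 0.03 0 1; -0.002 0 0.03 0 1';python3 g.py .4589 .2656 .033 185.3
```

```text
time_s: 23.25
tcp_pos: [0.4598, 0.266, 0.046]
tool_rot: [0.739, -0.674, 0.0, -0.0]
contact_force: [-0.5, -0.8, -0.3]
width: 0.0143
shift mm [ 0.3  1.  13. ] roll 0.0 rows 1 | tcp [0.4598 0.266  0.046 ] jaw -174.7 tilt 0.03 w 0.0143 F [-0.5 -0.8 -0.3] t 23.25 q1,6 [ 51. -46.]
```

```bash
python3 -m inch '0 0.001 0.005 0 1; 0 0.001 0.009 0 1; 0 0.001 0.012 0 1; 0 0.001 0.0128 0 1; 0 0.001 0.0128 0 1';python3 g.py .4589 .2656 .033 185.3;python3 - <<'E'
from h import *
p,d=capture("scene");cv2.imwrite('pics/s17.png',cv2.resize(p[110:220,190:300,::-1],None,fx=5.4,fy=5.4,interpolation=cv2.INTER_CUBIC))
E
```

```text
time_s: 23.67
tcp_pos: [0.4584, 0.2656, 0.0323]
tool_rot: [0.739, -0.674, 0.0, 0.0]
contact_force: [-0.3, 0.0, -0.5]
width: 0.0148
shift mm [ 0.1 -0.5 -0.7] roll 0.0 rows 1 | tcp [0.4584 0.2656 0.0323] jaw -174.7 tilt 0.04 w 0.0148 F [-0.3  0.  -0.5] t 23.6667 q1,6 [ 51. -46.]
```

View pics/s17.png

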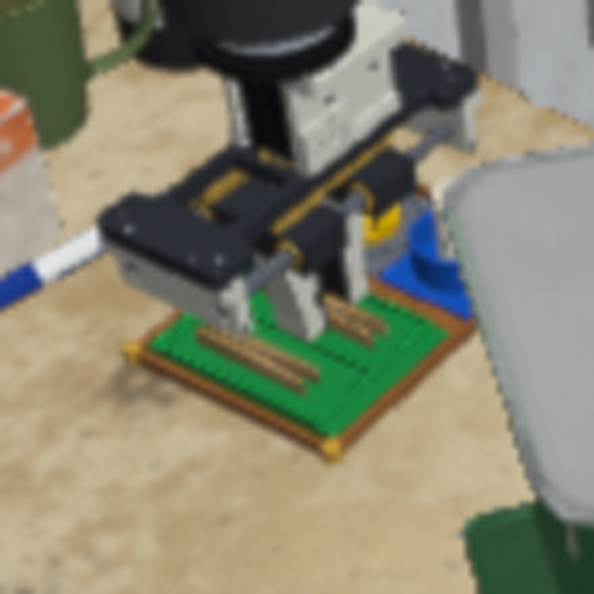

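Both pegs are in their lanes (far peg about crop (355,320)). I'll release it, rise, and move clear so I can inspect.

```bash
python3 -m inch '0 0 0 0 0.8; 0 0 0 0 0.6; 0 0 0 0 0.45; 0 0 0 0 0.45; 0 0 0 0 0.45';python3 -m inch '0 0 -0.01 0 0.4; 0 0 -0.03 0 0.4; 0 0 -0.07 0 0.4; 0 0 -0.11 0 0.4; 0 0 -0.15 0 0.4';python3 -m inch '0 0 -0.04 0 0; 0 0 -0.08 0 0; 0 0 -0.12 0 0; 0 0 -0.12 0 0'; python3 -m inch '0.04 0 0 0 0; 0.08 0 0 0 0; 0.12 0 0 0 0; 0.16 0 0 0 0; 0.2 0 0 0 0';python3 -m inch '0.04 0 0 0 0; 0.08 0 0 0 0; 0.12 0 0 0 0; 0.14 0 0 0 0; 0.14 0 0 0 0'
python3 - <<'E'
from h import *
p,d=capture("top");np.savez('top3.npz',p=p,d=d);cv2.imwrite('pics/t18.png',cv2.resize(p[150:250,185:285,::-1],None,fx=6,fy=6,interpolation=cv2.INTER_CUBIC))
p,d=capture("scene");np.savez('sc3.npz',p=p,d=d);cv2.imwrite('pics/s18.png',cv2.resize(p[120:220,190:290,::-1],None,fx=6,fy=6,interpolation=cv2.INTER_CUBIC))
cv2.imwrite('pics/s18f.png',p[:,:,::-1])
E
```

```text
time_s: 24.13
tcp_pos: [0.4586, 0.2658, 0.0326]
tool_rot: [0.739, -0.674, -0.0, -0.0]
contact_force: [-0.2, 0.5, 0.4]
width: 0.0236
time_s: 24.55
tcp_pos: [0.4582, 0.2653, 0.185]
tool_rot: [0.739, -0.674, 0.0, 0.0]
contact_force: [1.4, 0.8, 0.0]
width: 0.0256
time_s: 24.88
tcp_pos: [0.4612, 0.2671, 0.3125]
tool_rot: [0.739, -0.673, 0.001, -0.007]
contact_force: [1.2, 0.9, 0.7]
width: 0.0428
time_s: 25.3
tcp_pos: [0.4765, 0.0648, 0.3035]
tool_rot: [0.739, -0.673, 0.0, -0.001]
contact_force: [1.4, -0.6, -0.4]
width: 0.0436
time_s: 25.72
tcp_pos: [0.4896, -0.0762, 0.3032]
tool_rot: [0.738, -0.675, 0.0, 0.0]
contact_force: [-0.1, -0.0, -0.7]
width: 0.0438
```

View pics/t18.png

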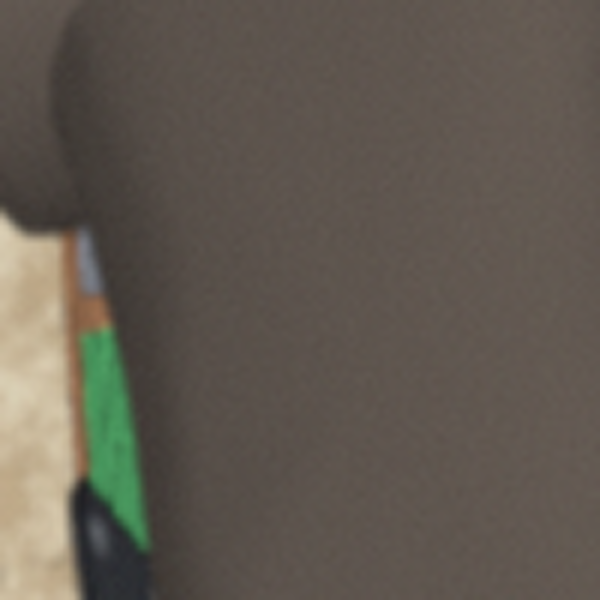

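View pics/s18.png

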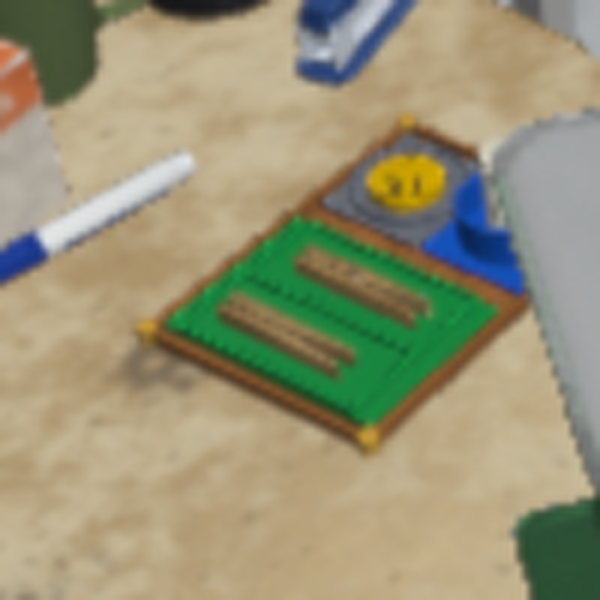

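View pics/s18f.png

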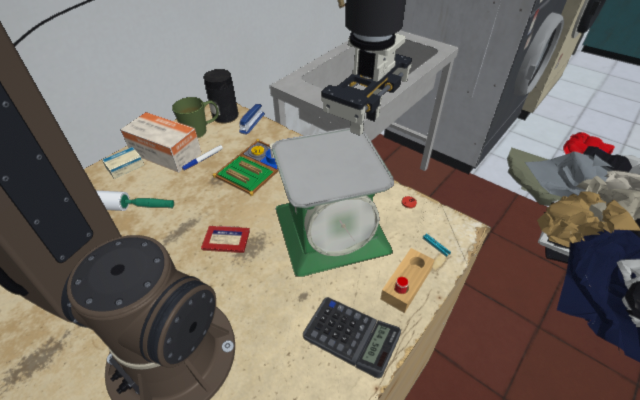

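```bash
python3 -m inch '0.04 0 0 0 0; 0.08 0 0 0 0; 0.12 0 0 0 0; 0.16 0 0 0 0; 0.2 0 0 0 0';python3 -m inch '0.04 0 0 0 0; 0.08 0 0 0 0; 0.12 0 0 0 0; 0.16 0 0 0 0; 0.2 0 0 0 0'
python3 - <<'E'
from h import *
p,d=capture("top");np.savez('top3.npz',p=p,d=d);cv2.imwrite('pics/t19.png',cv2.resize(p[150:250,185:285,::-1],None,fx=6,fy=6,interpolation=cv2.INTER_CUBIC))
cv2.imwrite('pics/t19f.png',p[:,:,::-1])
# scene estimate
def S(*c,z):return onplane("scene",(np.array(c)+.5)/6-.5+[190,120],z)[:,:2]
cs=S([409,122],[148,327],[369,436],z=.014);print("corners",cs.round(4).tolist())
u=cs[0]-cs[1];u/=np.linalg.norm(u);print("yaw",np.degrees(np.arctan2(u[1],u[0])),np.linalg.norm(cs[0]-cs[1]),np.linalg.norm(cs[2]-cs[1]))
ctr=(cs[0]+cs[2])/2;v=np.array([-u[1],u[0]]);print("ctr",ctr)
for n,q in(("near",S([233,292],[356,352],[340,375],[218,312],z=.022)),("far",S([310,245],[433,302],[414,323],[297,264],z=.022))):
    r=q.mean(0)-(ctr-.043*u);print(n,q.mean(0).round(4),"in tray approx",(r@u).round(4),(r@v).round(4),np.linalg.norm(q[1]-q[0]),np.linalg.norm(q[1]-q[2]))
E
```

```text
time_s: 26.23
tcp_pos: [0.5089, -0.2723, 0.3032]
tool_rot: [0.74, -0.673, 0.0, -0.0]
contact_force: [0.9, 0.5, -0.1]
width: 0.0435
time_s: 26.65
tcp_pos: [0.5279, -0.4716, 0.303]
tool_rot: [0.74, -0.673, 0.0, -0.0]
contact_force: [2.1, 0.4, 0.2]
width: 0.044
corners [[0.5632, 0.3398], [0.3795, 0.3229], [0.3925, 0.1923]]
yaw 5.242006503495286 0.1844958363163671 0.13131045039911818
ctr [0.47786408 0.26602228]
near [0.411  0.2632] in tray approx -0.0239 0.0033 0.07418400346099951 0.01591688061672685
far [0.4563 0.2607] in tray approx 0.021 -0.0033 0.07417724425192694 0.016007918155868536
```

View pics/t19.png

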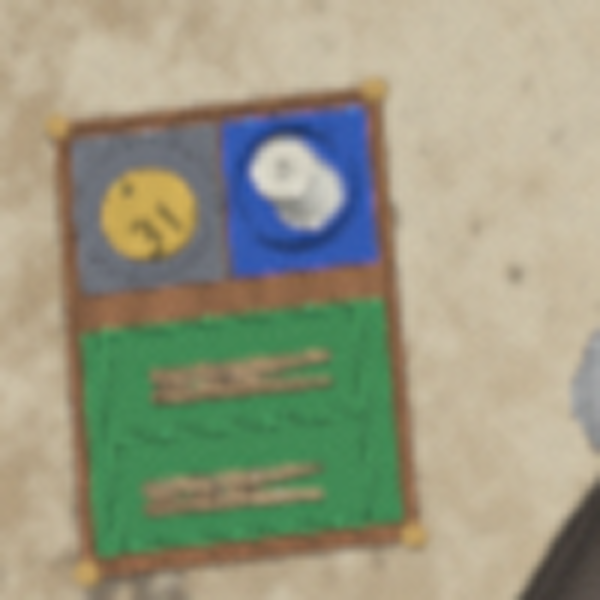

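View pics/t19f.png

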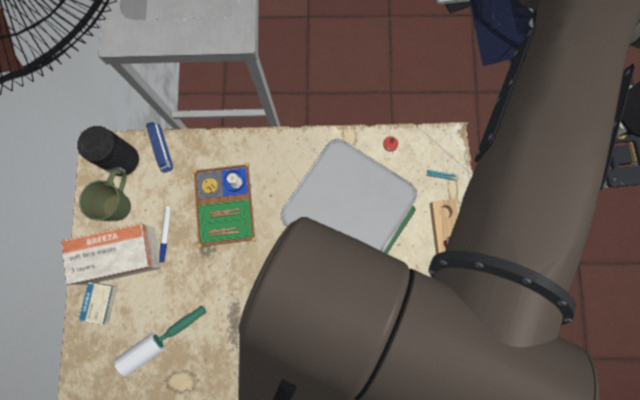

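Run:
```python
from h import *
def T(c,z):return onplane("top",(np.array(c)+.5)/6-.5+[185,150],z)[0,:2]
tok=T([149,214],.018);sp=T([282,167],.060)
cs=np.array([T(c,.014) for c in([58,127],[373,88],[415,535],[89,573])]);ctr=cs.mean(0);u=cs[0]-cs[3]+cs[1]-cs[2];u/=np.linalg.norm(u);v=np.array([-u[1],u[0]])
tray=ctr-.043*u;cup=tray+.095*u-.031*v;dish=tray+.095*u+.031*v
print("ctr",ctr,"tok",tok,"dish",dish,np.linalg.norm(tok-dish),"spool",sp,"cup",cup,np.linalg.norm(sp-cup))
print("cup by rim fit",T([296,187],.028))
f=np.load('top3.npz');p,d=f['p'],f['d']
for n,c,z in(("white_spool",sp,.06),("yellow_token",tok,.018)):
    m=np.zeros(d.shape,bool);a=pix("top",[*c,z]);
    m[int(a[1])-2:int(a[1])+3,int(a[0])-2:int(a[0])+3]=1;C=cloud("top",d,m);print(n,C.mean(0).round(4),C[:,2].min(),C[:,2].max())
# peg heights
for c in([240,375],[235,490]):
    m=np.zeros(d.shape,bool);x,y=int(c[0]/6+185),int(c[1]/6+150);m[y-1:y+2,x-8:x+9]=1;C=cloud("top",d,m);print("peg",np.percentile(C[:,2],[20,50,80,95]).round(4))
for k in("white_spool","spool_cup","token_dish","yellow_token","teal_peg","red_token"):
    for r in regions_of("top",k)[:1]:
        z=dict(white_spool=.06,spool_cup=.028,token_dish=.0125,yellow_token=.018,teal_peg=.012,red_token=.008)[k]
        print(k,round(r["score"],2),r["position"],rect(r["region"],"top",z).mean(0).round(4))
```

```text
ctr [0.4780191  0.26784991] tok [0.5248293  0.30255602] dish [0.52655665 0.30403147] 0.0022717200830685087 spool [0.5333742  0.23982459] cup [0.5329305  0.24235997] 0.0025739070121623534
cup by rim fit [0.53254481 0.24064012]
white_spool [0.5348 0.2416 0.0584] 0.0536499798361318 0.06320036551437654
yellow_token [0.5259 0.3041 0.0161] 0.013097356472213705 0.02066795259788704
peg [0.015  0.0196 0.0219 0.0233]
peg [0.0136 0.0181 0.0213 0.0227]
white_spool 0.68 [233.3, 179.0] [0.5268 0.2341]
spool_cup 0.95 [232.2, 185.4] [0.5293 0.2406]
token_dish 0.57 [208.8, 179.1] [0.5285 0.3063]
yellow_token 0.69 [436.7, 176.8] [ 0.5392 -0.2564]
teal_peg 0.44 [437.1, 170.7] [ 0.5396 -0.2613]
red_token 0.58 [392.2, 144.4] [ 0.6229 -0.1422]
```

```bash
python3 -m inch '0 0 0 0 0; 0 0 0 0 0; 0 0 0 0 0; 0 0 0 0 0'; python3 -c "
from station import *
job_done()"
```

```text
time_s: 27.33
tcp_pos: [0.5273, -0.4705, 0.3031]
tool_rot: [0.739, -0.673, 0.0, -0.0]
contact_force: [0.4, 0.9, -0.2]
width: 0.0436
the job is handed in; nothing more can be done
```

The caddy is made up and the job is handed in at about 27 s. The white spool stands in the blue cup, the yellow token lies in the grey dish, and one wooden peg lies in each green lane.

My last checks, taken from the camera images with the arm moved clear:

| Item | Measured | Limit |
|---|---|---|
| White spool, distance from cup centre | about 2.5 mm, top near 58–60 mm as expected | 12 mm |
| Yellow token, distance from dish centre | about 2.3 mm, lying flat | 12 mm |
| Near-lane peg, in the tray frame | x -24 mm, y +3 mm | x -38 to -8, y ±17 mm |
| Far-lane peg, in the tray frame | x +21 mm, y -3 mm | x +8 to +38, y ±17 mm |

- **Look-alikes:** the red token and teal peg measured the same as at the start, within 1 mm. The red spool was partly hidden by the arm in the last top view, but in the scene view just before that it still stood in its well.
- **Disagreements:** in the last check the detection network placed the yellow token by the teal peg, and it put the white spool about 9 mm off. The spool picture and depth, and the token's position in the dish, contradict both, so I relied on those.
- **Mended on the way:** the first grip on the token was too shallow, so I gripped it again 3–4 mm lower before lifting.

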